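# Arm the stud press and give it a pedal stroke

## Task

A copper busbar with its stud is waiting under the ram of the press. Switch the press on at the control box: lift the hinged cover, flip the toggle beneath it over to the right, and shut the cover fully again so that no copper swarf gets in. Then push the foot pedal right down to its stop, keep it there for about a second and let it come all the way up, leaving the things that lie about where they are.

Things in the scene. Friction and masses are not known exactly. Their poses are not given: they have to be found in the camera images.
- console: the press's control box, bolted down: grey cast box 170 (x) x 130 (y) mm, its upper face 58 mm above the bench, with ears at the base to 160 mm in y; a 2 mm switch plate under the cover makes that part of the face 60 mm high. Origin: centre of its underside; its x axis points from its front (the side with two small pilot lamps, towards the robot) to its back, its y axis to its left as seen from the front, z up. It stands left or right of the middle, turned up to 20 degrees.
- cover (a joint): angle of the swarf cover over the switch, rad: 0 shut, grows as its front edge swings up and back, stops at 1.85. The cover is a grey box lid with a clear window, open underneath, 95 (x) x 84 (y) x 42 mm high, walls 3 mm, weight about 150 g; hinge across its back edge. Let go below about 0.6 rad it falls shut; between about 0.85 and 1.2 rad it stays put; past about 1.5 rad it falls back against its stop.
- cover_hinge (a point): middle of the cover's hinge line, 45 mm behind the control box's centre and 60 mm above the bench; the line runs along the box's y; this point's axes turn with the cover and equal the box's when shut
- cover_grip (a point): point on the cover's upright grip tab to take hold of. The tab is a flat tongue on the cover's top near its front edge: 10 mm thick across (y), 30 mm long (x), 34 mm tall (its foot 1 mm under the cover's upper face). The point is in the middle of its length and thickness, 20 mm above the cover's upper face, 12 mm below the tab's top; with the cover shut it is 80 mm in front of the hinge line and 62 mm above it, and it turns with the cover (so do its axes).
- toggle (a joint): angle of the toggle switch, rad: 0 off, leaning 0.35 rad to the left (box's +y); 0.7 on, leaning 0.35 rad to the right (box's -y). It tips over by itself once past upright (0.35), moved by well under 1 N at its tip.
- toggle_tip (a point): end of the toggle's steel bat lever, 35 mm from its pivot. The lever is 8 mm thick at its foot, 13 mm at its end. The pivot is on the switch plate, on the box's centre line, 52 mm in front of the cover's hinge line, 60 mm above the bench.
- footswitch: heavy-duty foot switch standing on the bench, bolted down: cast base 230 (x) x 116 (y) mm with side cheeks 8 mm thick, 32 mm high at the heel and 51 mm high over the toe half; the clear width between the cheeks is 100 mm. Origin: centre of its underside; x points from the heel (hinge end, towards the robot) to the toe. It stands on the side of the middle that the control box does not, turned up to 20 degrees.
- pedal (a joint): angle of the pedal, rad: 0 up (rest), 0.22 fully down on its stop. The pedal is an aluminium plate 178 x 88 mm with a ribbed black rubber tread, hinged at its heel end; at rest it slopes up by 0.22 rad to the toe, at the stop it lies level. A spring pushes it up: pressing at the point pedal_pad takes about 4 N at first and 11 N at the stop. It springs up when released. The press's ram at the bench's far left end follows the pedal down and up.
- pedal_pad (a point): the point to press: on the tread's surface, on its centre line, 135 mm along the plate from the hinge, 45 mm from the toe edge; about 65 mm above the bench at rest, 36 mm when fully down (29 mm of travel; it also moves 4 mm towards the toe). It moves with the pedal.
- pedal_hinge (a point): middle of the pedal's hinge line, 90 mm from the foot switch's centre towards the heel, 26 mm above the bench
- bar_a_mid (a point): loose drilled copper bar 200 x 30 x 6 mm lying flat between the two devices; its centre, x along its length
- bar_b_mid (a point): loose drilled copper bar 260 x 40 x 6 mm lying flat at the left; its centre, x along its length
- stud_tub_mid (a point): small open black tub of studs 85 x 85 x 40 mm, behind the middle of the working area; its centre, 20 mm above the bench
- oil_bottle_mid (a point): white oil bottle, 60 mm across, 160 mm tall, at the left rear; its centre, 80 mm above the bench
- chip_brush: bench brush lying at the right; origin under the middle of it
- spanner: steel spanner lying behind the working area, a little left of the middle; origin under the middle of it
- mallet: hammer lying at the right; origin under the middle of it
Mind the look-alikes: they are no part of the job. What is shaped like the console but yellow is not meant.

How it is judged:
On the way, in this order (a step that is already met when the one before it is completed fails the run):
1. the toggle is flipped to on (value of joint toggle above 0.6 rad), for 0.1 s.
2. the cover is shut over the switched-on toggle (value of joint toggle above 0.6 rad and value of joint cover below 0.06 rad), for 0.2 s.
3. with the switch on and the cover shut, the pedal is held down on its stop (at least 0.19 of its 0.22 rad) for 0.5 s (all of step 2 and value of joint pedal above 0.19 rad), for 0.5 s.
At the end, for the whole second after the job is handed in: The toggle leans right, on (over 0.6 rad), the cover is shut (under 0.06 rad), the pedal is up again (under 0.03 rad), and no loose thing on the bench lies more than 30 mm from where it started (all of step 2 and value of joint pedal below 0.03 rad and not (distance of any of bar_a_mid, bar_b_mid, stud_tub_mid, oil_bottle_mid, chip_brush, spanner, mallet from where it was at the start of the episode above 0.03 m)); the robot touches nothing.
It fails at once if a loose thing on the bench is shifted by more than 30 mm (distance of any of bar_a_mid, bar_b_mid, stud_tub_mid, oil_bottle_mid, chip_brush, spanner, mallet from where it was at the start of the episode above 0.03 m).
It also fails if it takes over 72 s, if anything falls off the work surface, if the arm or the gripper's body presses on something with over 40 N, if the wrist force passes 120 N, or if a joint passes its speed limit or range.

## Robot

A 6-joint arm with a two-finger parallel gripper is mounted at the origin on the work surface. World frame = base frame: x ahead of the robot, y to its left, z up, the work surface at z = 0. Lengths are in m, angles in rad, forces in N, time in s.
With the tool pointing down it reaches from about 0.3 to 0.875 m from the base axis. Payload 6.4 kg.
Tool frame: the origin (TCP) lies between the finger pads; the fingertips stand 11 mm ahead of it and the grasp point (between the pads) lies 8 mm behind it (ctrl.tcp_to_tips is the y of the fingertips in the tool frame, in m); y points along the fingers, x is the direction in which the jaws open and shut, and the axes are right-handed (so a half turn about y gives the same grasp; the last joint's range is limited). The gripper opens to 85 mm and grips with 20 to 120 N. Pads are 22 mm wide; open, the fingers measure 114 mm over their backs; the gripper's body (76 mm by 85 mm) begins 54 mm behind the grasp point. The pads swing forward as they close: fully open they stand 13 mm farther back than shut.
Start: joints at [0.925, 0.181, 1.607, -0, 1.354, -0.206], TCP at [0.245, 0.52, 0.216] pointing down, gripper open.
Joint ranges: [-2.99, 2.99], [-0.89, 2.07], [0.3, 2.58], [-1.14, 4.28], [0, 2.63], [-3.12, 3.12]. Speed limits (rad/s): [2.57, 2.57, 3.01, 3.14, 3.14, 3.14].

## Interface

Orientations are given as a unit quaternion [w, x, y, z].
In Python, from bench import ctrl gives the robot as it stands.
- The arm moves only by the tool apply_moves, never from a script. Its argument "plan" is text: rows parted by semicolons, each of 7 numbers parted by spaces: the shift along the tool's x, y, z each as a share of 0.05 m, from -1 to 1, then the turn, a rotation vector about the tool's x, y, z each as a share of 0.12 rad, from -1 to 1, then the opening, from 0 (shut) to 1 (fully open). In form: dx dy dz wx wy wz claw; .... A call has exactly 5 rows; each row shifts and turns the commanded pose from where the row before left it, along the tool's axes as they then stand; what a row does not reach is not made up. A row lasts 1/10 s, in which the tool goes at most 50 mm and 8.59 degrees, less where a joint would pass 70% of its speed; a pose out of reach is approached as far as the arm can. A call with a number of a shift or a turn outside -1 to 1 is refused whole. A call with a gripper value outside its range is refused whole. The fingers move at their own pace and stop on an object; the grip force is fixed at half the most. Time passes only in rows, so rows that do not move let the fingers close, or fill a call up. It gives the time, the measured TCP pose, the force and the opening at its end, in the units of the state.
- ctrl.get_obs(): the state, without advancing time (a new reading comes with each control period).
- ctrl.camera(name): name is "scene" or "top" or "wrist"; returns the picture (420x560x3 uint8, red, green, blue); there is no depth.
- ctrl.get_calibration(name): a dict with "intrinsics" (3x3 intrinsics, pixels), "R" (3x3) and "t" (3): a world point X has camera coordinates R X + t. Camera axes: x right, y down, z forward; pixel columns grow to the right and rows downward; lengths in m; the calibration is good to about 2 mm. A picture is of the moment at which its call begins: read the wrist's pose just before it. get_calibration takes no time and is no camera call; for the wrist camera it gives the pose at the moment of the call.
- ctrl.hand_in(): hands the job in, once; it reports no verdict.
Trained networks look in the newest picture that a camera, given by its name, has taken for a name from the list of things; names that differ only in an ending like _2 or _b are one class to them, and where a whole thing is asked for, a point or a joint stands for the part that bears it (a point fixed in the world has none). Each returns a list of dicts, best first, with "score" (0 to 1); they miss things now and then, are a little off and sometimes report something else, mostly with a low value. They report only what shows in the picture. A call takes as long as a camera call. They do not tell look-alikes from the thing itself.
- ctrl.recognise(camera, target): "point" ([x, y, z] in m, in world coordinates, good to about 4 mm: the middle of the surface that is visible of it).
The state is a dict: "time_s": time; "q": joint angles; "dq": joint speeds; "joint_efforts": joint torques, N m; "eef_pos": TCP position; "eef_rot": TCP orientation; "wrist_force": force on the tool from outside, world axes, zero at the start; "torque": the same for the moment, N m; "opening": opening from 0.0 (shut) to 1.0 (fully open).
Only numpy, scipy, OpenCV 4.12 (cv2) and the standard library are available. Lean on these libraries where they do the work, as an engineer would, in place of code of your own. Each camera call takes 0.05 s, during which the arm holds its last target.

## Working session

There is one attempt and no reset: what is moved stays moved. The work goes in short steps, Python scripts to look and compute and a tool call to move; the robot and the scene stay as the last step left them, time stands still between calls to the robot, and variables do not carry over. Pictures are saved under pics/ and viewed, and the job is handed in when it is done.

Besides the shell and the picture viewer there is one more tool, called after "Request:" by a JSON object that holds its "op" and its "data". apply_moves: Moves the arm, as the interface text tells. Shift numbers are shares of 0.05 m and turn numbers shares of 0.12 rad, none past 1 either way. Its arguments: {"type":"object","properties":{"plan":{"type":"string"}},"required":["plan"]}

```bash
ls; mkdir -p pics; python3 - <<'E'
from bench import ctrl
import cv2
o=ctrl.get_obs(); print(o)
for n in ("scene","top"):
    im=ctrl.camera(n); cv2.imwrite(f"pics/{n}0.png",im[:,:,::-1])
    c=ctrl.get_calibration(n); print(n,c)
    for t in ("console","cover","cover_grip","toggle_tip","footswitch","pedal_pad","bar_a_mid","bar_b_mid","mallet","chip_brush","spanner"):
        r=ctrl.recognise(n,t); print(t,[(x['score'],x['point']) for x in r][:3])
E
```

```text
pics
{'time_s': 0.0, 'q': array([ 9.24721795e-01,  1.81545337e-01,  1.60801047e+00,  1.03996592e-05,
        1.35378628e+00, -2.06332977e-01]), 'dq': array([ 0.00059001, -0.00149046,  0.0017257 ,  0.00177037, -0.00040586,
        0.00065467]), 'joint_efforts': array([-1.25714741e-03, -4.44869041e+01, -3.51337445e+01, -1.83135294e-04,
        9.02140397e-03, -1.61171454e-05]), 'eef_pos': array([0.24442519, 0.51982723, 0.21528056]), 'eef_rot': array([-0.59680071,  0.59722884,  0.37832994, -0.37949056]), 'wrist_force': array([-0.33677238, -0.1396979 ,  0.95660017]), 'torque': array([0.04761615, 0.00251783, 0.01902121]), 'opening': 1.0024194878674466}
scene {'intrinsics': array([[526.67843654,   0.        , 269.42195444],
       [  0.        , 526.67843654, 202.85583952],
       [  0.        ,   0.        ,   1.        ]]), 'R': array([[ 0.4886994 ,  0.87237786, -0.01139154],
       [ 0.60172674, -0.34647976, -0.71963651],
       [-0.6317419 ,  0.34483134, -0.69425754]]), 't': array([-0.35568115, -0.22419005,  1.96566252])}
console [(0.93, [0.5561, 0.2386, 0.0584]), (0.65, [0.4873, 0.643
[... 1003 characters left out ...]
}
console [(0.91, [0.4533, 0.6575, 0.0574]), (0.76, [0.5122, 0.2528, 0.0555])]
cover [(0.9, [0.5144, 0.2592, 0.1007]), (0.84, [0.4574, 0.6718, 0.1023])]
cover_grip [(0.6, [0.5202, 0.2583, 0.1003]), (0.55, [0.4557, 0.6709, 0.0999])]
toggle_tip []
footswitch []
pedal_pad [(0.82, [0.4651, -0.2345, 0.0597]), (0.37, [0.5223, 0.2582, 0.1021])]
bar_a_mid [(0.95, [0.4727, -0.0121, 0.0037])]
bar_b_mid [(0.79, [0.4309, 0.4874, 0.0064]), (0.26, [0.7598, 0.2005, 0.0089])]
mallet [(0.89, [0.6486, -0.4759, 0.0275]), (0.18, [0.5175, 0.2555, 0.0981])]
chip_brush [(0.73, [0.3804, -0.4325, 0.0177]), (0.37, [0.4681, -0.2299, 0.0541])]
spanner [(0.63, [0.4694, -0.2343, 0.0512]), (0.47, [0.7578, 0.2016, 0.009])]
```

View pics/scene0.png

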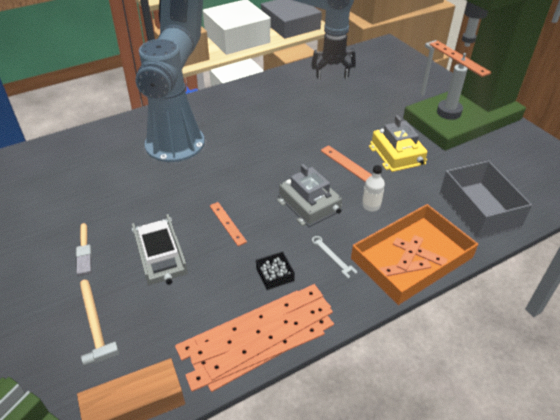

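View pics/top0.png

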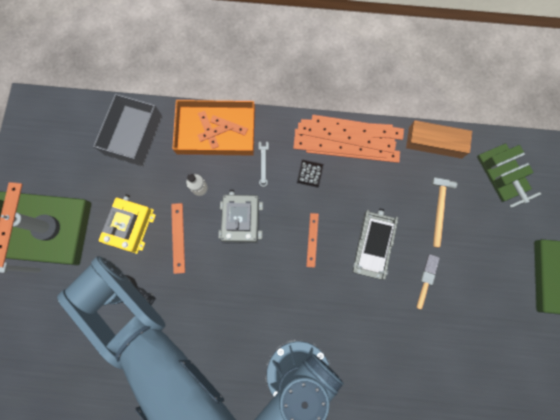

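```bash
python3 - <<'E'
import cv2,numpy as np
a=cv2.imread('pics/top0.png'); b=cv2.imread('pics/scene0.png')
def crop(im,x,y,w,h,s): return cv2.resize(im[y:y+h,x:x+w],None,fx=s,fy=s,interpolation=cv2.INTER_CUBIC)
cv2.imwrite('pics/c1.png',np.hstack([crop(a,210,180,64,72,6),crop(b,270,155,66,72,6)]))
cv2.imwrite('pics/c2.png',np.hstack([crop(a,345,200,62,84,6),crop(b,125,210,68,84,6)]))
E
```

```text
(no output)
```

View pics/c1.png

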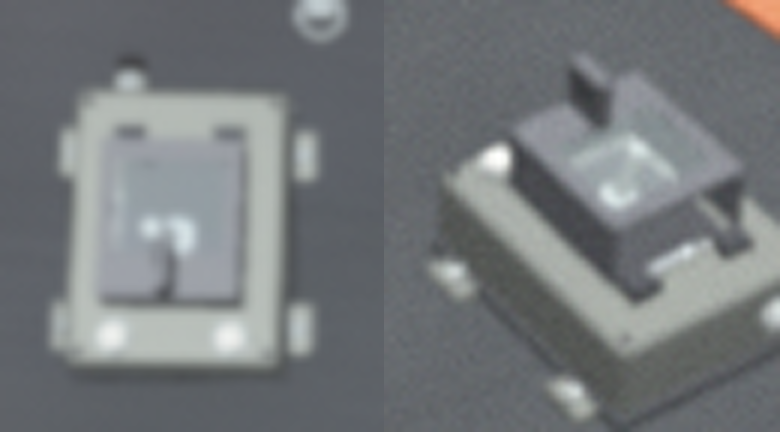

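View pics/c2.png

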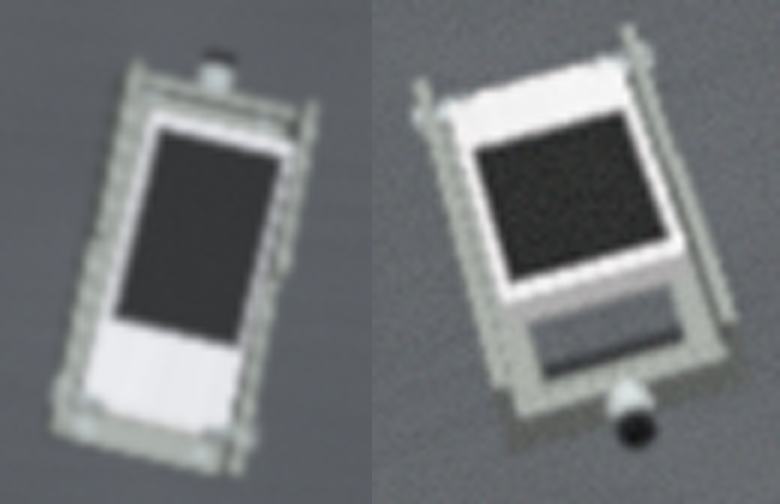

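```bash
cat > fit.py <<'E'
from bench import ctrl
import numpy as np
from scipy.optimize import least_squares
C={n:ctrl.get_calibration(n) for n in ("top","scene")}
def proj(c,X):
    p=c["intrinsics"]@(c["R"]@X+c["t"]); return p[:2]/p[2]
def px(u,v,ox,oy,s=6,sh=0): return np.array([(u-sh+.5)/s-.5+ox,(v+.5)/s-.5+oy])
def W(p,X): c,s=np.cos(p[2]),np.sin(p[2]); return np.array([p[0]+c*X[0]-s*X[1],p[1]+s*X[0]+c*X[1],X[2]])
T=lambda u,v:px(u,v,210,180); S=lambda u,v:px(u,v,270,155,6,384)
con=[("top",T(68,362),(-.085,.065,.058)),("top",T(280,365),(-.085,-.065,.058)),("top",T(288,97),(.085,-.065,.058)),("top",T(82,95),(.085,.065,.058)),
("scene",S(625,350),(.085,-.065,.058)),("scene",S(445,178),(-.085,-.065,.058)),
("top",T(98,300),(-.05,.042,.102)),("top",T(240,302),(-.05,-.042,.102)),
("scene",S(515,138),(-.05,-.042,.102)),("scene",S(742,168),(.045,.042,.102)),("scene",S(612,232),(.045,-.042,.102))]
T2=lambda u,v:px(u,v,345,200); S2=lambda u,v:px(u,v,125,210,6,372)
ft=[("top",T2(135,62),(.115,.058,.051)),("top",T2(314,104),(.115,-.058,.051)),("top",T2(52,430),(-.115,.058,.03)),("top",T2(236,474),(-.115,-.058,.032)),
("scene",S2(418,80),(-.115,-.058,.032)),("scene",S2(628,28),(-.115,.058,.032)),("scene",S2(735,320),(.115,.058,.051))]
for name,D,p0 in (("console",con,(.52,.25,0)),("foot",ft,(.48,-.24,-.2))):
    f=lambda p:np.concatenate([proj(C[n],W(p,X))-u for n,u,X in D])
    r=least_squares(f,p0,loss="soft_l1"); print(name,r.x,np.round(f(r.x).reshape(-1,2),1).tolist())
E
python3 fit.py
```

```text
console [0.52506477 0.26238742 0.07950843] [[-0.4, 0.6], [0.5, 0.6], [0.4, -0.9], [-0.7, -1.0], [-0.2, 0.9], [-1.7, -1.1], [-0.2, -0.4], [0.1, -0.5], [-1.2, -1.5], [0.6, -0.0], [0.7, -0.3]]
foot [ 0.47716372 -0.23799773 -0.15268637] [[-0.1, -0.6], [1.3, -0.0], [-0.3, -0.0], [0.8, 0.6], [-0.7, 0.2], [1.3, -0.8], [0.5, -0.2]]
```

```bash
cat > h.py <<'E'
from bench import ctrl
import numpy as np, cv2
from scipy.spatial.transform import Rotation as R, Slerp
CON=np.array([.52506,.26239,.0795]); FT=np.array([.47716,-.238,-.1527])
def rot(q): return R.from_quat([q[1],q[2],q[3],q[0]])
def cur():
    o=ctrl.get_obs(); return np.array(o["eef_pos"]),rot(o["eef_rot"]),o
def Rz(a): return R.from_euler('z',a)
def loc(P,X): return np.array([P[0],P[1],0])+Rz(P[2]).apply(X)
def tool(yaw,tilt,s):  # tool x = s*local y ; tool y = down tilted about local y
    x=np.array([0,s,0.]); y=np.array([0,0,-1.]); z=np.cross(x,y)
    return Rz(yaw)*R.from_euler('y',tilt)*R.from_matrix(np.c_[x,y,z])
def rows(p,r,wps,claw,maxm=.045,maxr=.11):
    """wps: list of (pos,rot) ; prints rows, simulating with rounding"""
    out=[]
    for P,Q in wps:
        d=np.linalg.norm(P-p); a=(r.inv()*Q).magnitude()
        n=max(1,int(np.ceil(max(d/maxm,a/maxr))))
        p0,r0=p,r; sl=Slerp([0,1],R.concatenate([r0,Q]))
        for k in range(1,n+1):
            pt=p0+(P-p0)*k/n; rt=sl(k/n)
            dl=np.round(r.inv().apply(pt-p)/.05,2); w=np.round((r.inv()*rt).as_rotvec()/.12,2)
            out.append(" ".join(f"{v:g}" for v in list(dl+0)+list(w+0)+[claw]))
            p=p+r.apply(dl*.05); r=r*R.from_rotvec(w*.12)
    while len(out)%5: out.append(f"0 0 0 0 0 0 {claw}")
    for i in range(0,len(out),5): print("; ".join(out[i:i+5]))
    return p,r
def snap(cam,name,box=None,s=1):
    im=ctrl.camera(cam)[:,:,::-1]
    if box: x,y,w,h=box; im=im[y:y+h,x:x+w]
    cv2.imwrite(f"pics/{name}.png",cv2.resize(np.ascontiguousarray(im),None,fx=s,fy=s,interpolation=cv2.INTER_CUBIC))
E
python3 - <<'E'
from h import *
p,r,o=cur(); print(r.as_matrix().round(3)); print(ctrl.tcp_to_tips)
for s in (1,-1): print(s,(r.inv()*tool(CON[2],0,s)).as_rotvec())
c=ctrl.get_calibration("wrist"); Rc=np.array(c["R"]); print("cam pos",-Rc.T@c["t"],"in tool",r.inv().apply(-Rc.T@c["t"]-p), (Rc@r.as_matrix()).round(2))
print("grip",loc(CON,[.045-.08,0,.122]),"hinge",loc(CON,[.045,0,.06]))
snap("wrist","w0")
for t in ("oil_bottle_mid","stud_tub_mid"):
    for cam in ("top","scene"): print(t,ctrl.recognise(cam,t)[:1])
# above console view
P=loc(CON,[-.12,0,.30])
rows(p,r,[(P,tool(CON[2],-.3,1))],1); print(); rows(p,r,[(P,tool(CON[2],-.3,-1))],1)
E
```

```text
[[ 0.426  0.    -0.905]
 [ 0.905  0.     0.426]
 [ 0.    -1.    -0.   ]]
0.011
1 [ 1.77519479e-05 -5.19269775e-01  3.46415671e-05]
-1 [-4.64695857e-05  2.62232288e+00  2.38131740e-05]
cam pos [0.17718649 0.55250334 0.37390618] in tool [ 0.00035221 -0.15770396  0.07487574] [[ 1.    0.   -0.  ]
 [-0.   -0.29 -0.96]
 [-0.    0.96 -0.29]]
grip [0.49017055 0.25961043 0.122     ] hinge [0.56991787 0.26596373 0.06      ]
oil_bottle_mid [{'point': [0.6139, 0.4223, 0.1051], 'score': 0.64}]
oil_bottle_mid [{'point': [0.6432, 0.4208, 0.0839], 'score': 0.61}]
stud_tub_mid [{'point': [0.728, 0.0154, 0.0124], 'score': 0.65}]
stud_tub_mid [{'point': [0.7277, 0.0181, 0.0233], 'score': 0.67}]
-0.43 -0.21 -0.65 -0.31 -0.54 -0.08 1; -0.48 -0.19 -0.62 -0.3 -0.53 -0.08 1; -0.51 -0.17 -0.61 -0.31 -0.54 -0.08 1; -0.55 -0.16 -0.57 -0.3 -0.54 -0.08 1; -0.58 -0.14 -0.54 -0.31 -0.53 -0.09 1
-0.61 -0.13 -0.51 -0.3 -0.54 -0.08 1; -0.65 -0.11 -0.47 -0.31 -0.54 -0.08 1; -0.67 -0.11 -0.44 -0.3 -0.53 -0.08 1; 0 0 0 0 0 0 1; 0 0 0 0 0 0 1

-0.14 -0.07 -0.22 0.04 0.9 -0.14 1; -0.12 -0.07 -0.23 0.03 0.9 -0.13 1; -0.1 -0.08 -0.24 0.04 0.9 -0.14 1; -0.06 -0.08 -0.25 0.03 0.91 -0.14 1; -0.04 -0.08 -0.25 0.04 0.9 -0.13 1
-0.01 -0.08 -0.26 0.04 0.9 -0.14 1; 0.03 -0.08 -0.25 0.03 0.9 -0.13 1; 0.05 -0.08 -0.25 0.04 0.9 -0.14 1; 0.08 -0.09 -0.25 0.04 0.9 -0.14 1; 0.1 -0.08 -0.23 0.03 0.91 -0.13 1
0.13 -0.08 -0.22 0.04 0.9 -0.14 1; 0.16 -0.08 -0.21 0.03 0.9 -0.14 1; 0.18 -0.08 -0.18 0.04 0.9 -0.13 1; 0.2 -0.08 -0.17 0.04 0.9 -0.14 1; 0.21 -0.07 -0.14 0.03 0.9 -0.13 1
0.24 -0.07 -0.12 0.04 0.91 -0.14 1; 0.24 -0.07 -0.09 0.03 0.9 -0.14 1; 0.25 -0.06 -0.06 0.04 0.9 -0.13 1; 0.26 -0.06 -0.04 0.04 0.9 -0.14 1; 0.27 -0.05 -0.01 0.03 0.9 -0.14 1
0.26 -0.05 0.02 0.04 0.9 -0.13 1; 0.26 -0.05 0.05 0.04 0.91 -0.14 1; 0.25 -0.04 0.08 0.03 0.9 -0.14 1; 0.25 -0.04 0.11 0.04 0.9 -0.13 1; 0 0 0 0 0 0 1
```

View pics/w0.png

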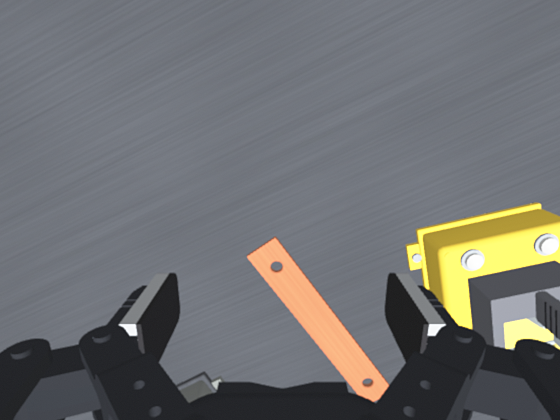

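Request:
{"op": "apply_moves", "data": {"plan": "-0.43 -0.21 -0.65 -0.31 -0.54 -0.08 1; -0.48 -0.19 -0.62 -0.3 -0.53 -0.08 1; -0.51 -0.17 -0.61 -0.31 -0.54 -0.08 1; -0.55 -0.16 -0.57 -0.3 -0.54 -0.08 1; -0.58 -0.14 -0.54 -0.31 -0.53 -0.09 1"}}

```text
time_s: 1.95
eef_pos: [0.3457, 0.3518, 0.2691]
eef_rot: [-0.48, 0.571, 0.518, -0.419]
wrist_force: [0.9, 0.3, 1.0]
opening: 1.0
```

Request:
{"op": "apply_moves", "data": {"plan": "-0.61 -0.13 -0.51 -0.3 -0.54 -0.08 1; -0.65 -0.11 -0.47 -0.31 -0.54 -0.08 1; -0.67 -0.11 -0.44 -0.3 -0.53 -0.08 1; 0 0 0 0 0 0 1; 0 0 0 0 0 0 1"}}

```text
time_s: 2.45
eef_pos: [0.4059, 0.252, 0.3005]
eef_rot: [-0.404, 0.547, 0.591, -0.435]
wrist_force: [0.6, 0.3, -0.3]
opening: 1.003
```

```bash
python3 - <<'E'
from h import *
p,r,o=cur(); print(p,(r.inv()*tool(CON[2],-.3,1)).as_rotvec(),o['q'].round(3),loc(CON,[-.12,0,.30]))
snap("wrist","w1")
for t in ("cover_grip","cover","console"): print(t,ctrl.recognise("wrist",t)[:2])
E
```

```text
[0.4059437  0.25204726 0.30048655] [ 2.73248283e-04 -3.87869938e-03 -3.68352227e-05] [ 0.367 -0.313  1.933 -0.089  1.234 -1.263] [0.40543902 0.25286005 0.3       ]
cover_grip [{'point': [0.5024, 0.2627, 0.1006], 'score': 0.55}]
cover [{'point': [0.5028, 0.2565, 0.1011], 'score': 0.67}]
console [{'point': [0.4766, 0.2574, 0.0556], 'score': 0.61}, {'point': [0.4995, 0.6021, 0.0215], 'score': 0.61}]
```

View pics/w1.png

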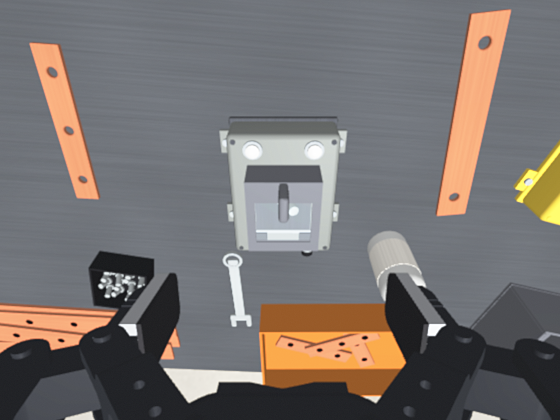

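```bash
python3 - <<'E'
import cv2
a=cv2.imread('pics/w1.png')[105:265,205:360]
cv2.imwrite('pics/w1c.png',cv2.resize(a,None,fx=3.7,fy=3.7,interpolation=cv2.INTER_CUBIC))
E
```

```text
(no output)
```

View pics/w1c.png

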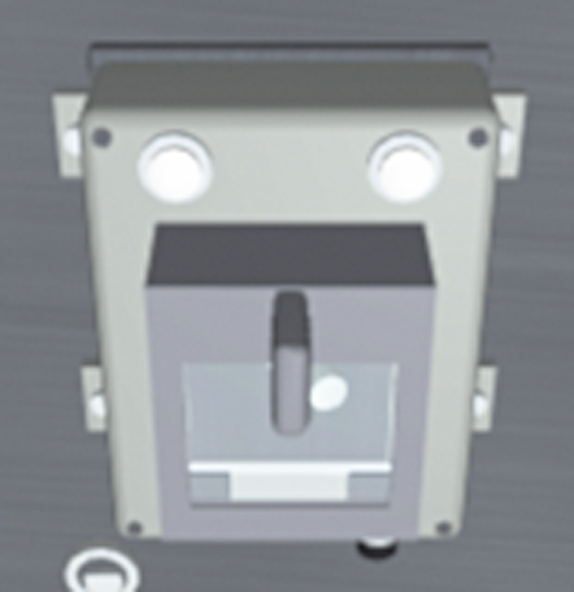

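```bash
cat > fit2.py <<'E'
from fit import *
from h import *
cw=ctrl.get_calibration("wrist"); 
K=lambda u,v:px(u,v,205,105,3.7)
C["wrist"]=cw
w=[("wrist",K(147,287),(-.05,-.042,.102)),("wrist",K(436,287),(-.05,.042,.102)),("wrist",K(157,225),(-.05,-.042,.06)),("wrist",K(424,225),(-.05,.042,.06)),
("wrist",K(82,113),(-.085,-.065,.058)),("wrist",K(498,113),(-.085,.065,.058)),("wrist",K(291,347),(-.05,0,.135)),("wrist",K(291,437),(-.02,0,.135)),
("wrist",K(162,538),(.045,-.042,.102)),("wrist",K(420,538),(.045,.042,.102))]
for D in (w,w+con):
    f=lambda p:np.concatenate([proj(C[n],W(p,X))-u for n,u,X in D])
    r=least_squares(f,(.52,.25,0),loss="soft_l1"); print(r.x,np.round(f(r.x).reshape(-1,2),1).tolist())
E
python3 fit2.py | tail -2
```

```text
[0.52103999 0.26433    0.08007001] [[-0.8, 0.1], [0.6, 0.0], [-0.2, -1.1], [0.3, -1.2], [-2.4, -0.2], [2.8, -0.3], [0.1, 0.5], [0.1, 0.9], [0.0, 1.0], [-0.1, 0.9]]
[0.52141662 0.26420147 0.0800642 ] [[-0.9, 0.4], [0.4, 0.3], [-0.4, -0.8], [0.2, -0.9], [-2.6, 0.1], [2.7, -0.0], [-0.1, 0.8], [-0.1, 1.2], [-0.1, 1.2], [-0.3, 1.2], [-1.0, 1.6], [-0.1, 1.5], [-0.2, 0.0], [-1.3, -0.1], [-0.3, -0.1], [-1.8, -1.9], [-0.8, 0.5], [-0.5, 0.5], [-1.3, -2.3], [0.5, -0.9], [0.6, -1.2]]
```

```bash
sed -i 's/^CON=.*;/CON=np.array([.5217,.2641,.080]);/' h.py; cat >> h.py <<'E'
def graspTCP(a,tilt0=-.5,up=.004):
    """tool pose holding the tab with cover at angle a"""
    f=R.from_euler('y',a)
    g=np.array([-.08,0,.062+up])+R.from_euler('y',tilt0).apply([0,0,-.008])
    g=f.apply(g)+np.array([.045,0,.06])
    return loc(CON,g), tool(CON[2],tilt0+a,1)
E
python3 - <<'E'
from h import *
p,r,o=cur(); P,Q=graspTCP(0); print(P)
pre=P-Q.apply([0,.06,0])
p,r=rows(p,r,[(pre,Q)],1); print(); rows(p,r,[(P,Q)],1,maxm=.02)
E
```

```text
[0.49063508 0.26160949 0.11897934]
0.01 0.7 -0.09 -0.42 0 0 1; 0 0.69 -0.05 -0.42 0 0 1; 0.01 0.7 -0.01 -0.42 0 0 1; 0 0.7 0.02 -0.42 0 0 1; 0 0 0 0 0 0 1

0 0.3 0 0 0 0 1; 0 0.3 0 0 0 0 1; 0 0.3 0 0 0 0 1; 0 0.3 0 0 0 0 1; 0 0 0 0 0 0 1
```

Request:
{"op": "apply_moves", "data": {"plan": "0.01 0.7 -0.09 -0.42 0 0 1; 0 0.69 -0.05 -0.42 0 0 1; 0.01 0.7 -0.01 -0.42 0 0 1; 0 0.7 0.02 -0.42 0 0 1; 0 0 0 0 0 0 1"}}

```text
time_s: 3.15
eef_pos: [0.4583, 0.2578, 0.1657]
eef_rot: [-0.348, 0.582, 0.63, -0.379]
wrist_force: [-1.1, -0.4, -1.5]
opening: 0.998
```

```bash
python3 - <<'E'
from h import *
snap("wrist","w2")
p,r,o=cur(); P,Q=graspTCP(0); print(P-p,(r.inv()*Q).as_rotvec())
rows(p,r,[(P,Q)],1,maxm=.02)
cw=ctrl.get_calibration("wrist")
for X in ([-.05,0,.135],[-.02,0,.135],[-.05,-.042,.102],[-.05,.042,.102]):
    c=cw["R"]@loc(CON,X)+cw["t"]; u=cw["intrinsics"]@c; print(X,(u[:2]/u[2]).round(1))
E
```

```text
[ 0.0307527   0.00319872 -0.0500593 ] [-0.00641991  0.00143736 -0.0012752 ]
0.01 0.39 -0.02 -0.02 0 0 1; 0 0.39 -0.03 -0.02 0.01 -0.01 1; 0.01 0.39 -0.02 -0.01 0 0 1; 0 0 0 0 0 0 1; 0 0 0 0 0 0 1
[-0.05, 0, 0.135] [283.3 227.5]
[-0.02, 0, 0.135] [283.2 258.9]
[-0.05, -0.042, 0.102] [218.3 189.5]
[-0.05, 0.042, 0.102] [348.3 189.6]
```

View pics/w2.png

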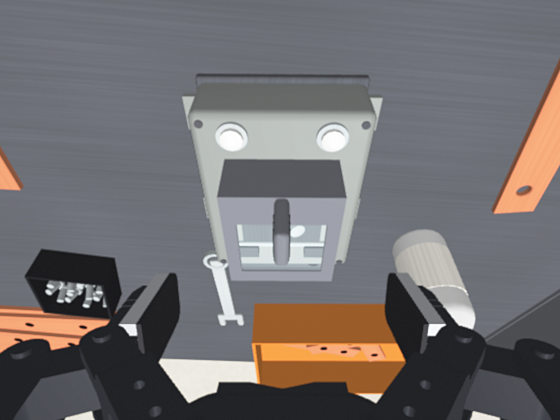

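```bash
python3 - <<'E'
import cv2
a=cv2.imread('pics/w2.png')[65:285,175:390]
cv2.imwrite('pics/w2c.png',cv2.resize(a,None,fx=2.7,fy=2.7,interpolation=cv2.INTER_CUBIC))
E
```

```text
(no output)
```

View pics/w2c.png

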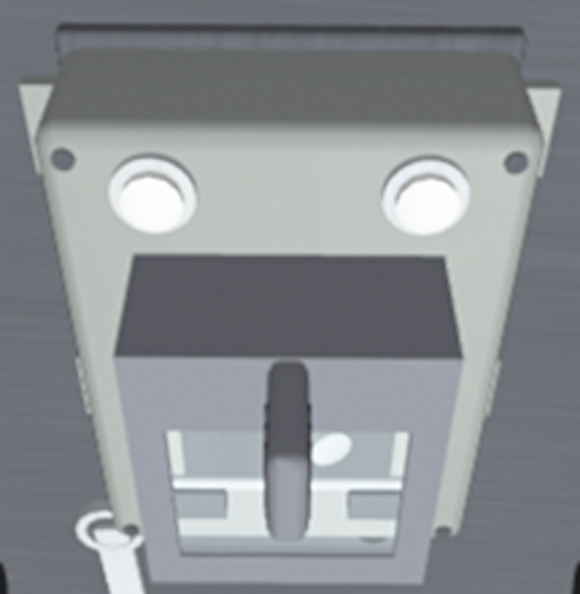

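```bash
python3 - <<'E'
from h import *
p,r,o=cur(); print(p,o["dq"].round(4)); cw=ctrl.get_calibration("wrist")
im=ctrl.camera("wrist")[:,:,::-1]; p2,_,_=cur(); print(p2-p)
cv2.imwrite("pics/w3.png",im)
cv2.imwrite('pics/w3c.png',cv2.resize(im[65:285,175:390],None,fx=2.7,fy=2.7,interpolation=cv2.INTER_CUBIC))
for X in ([-.05,0,.135],[-.02,0,.135],[-.05,-.042,.102],[-.05,.042,.102],[-.05,-.042,.06],[-.05,.042,.06]):
    c=cw["R"]@loc(CON,X)+cw["t"]; u=cw["intrinsics"]@c; print(X,((u[:2]/u[2]-[175,65]+.5)*2.7-.5).round(1))
E
```

```text
[0.45988238 0.25841077 0.16903863] [-0.0048 -0.0499 -0.073   0.0131  0.0312 -0.0152]
[0.00180163 0.00058208 0.00285805]
[-0.05, 0, 0.135] [293.2 439.7]
[-0.02, 0, 0.135] [293.  524.4]
[-0.05, -0.042, 0.102] [117.8 337. ]
[-0.05, 0.042, 0.102] [468.8 337.3]
[-0.05, -0.042, 0.06] [137.8 233.2]
[-0.05, 0.042, 0.06] [448.6 233.4]
```

View pics/w3c.png

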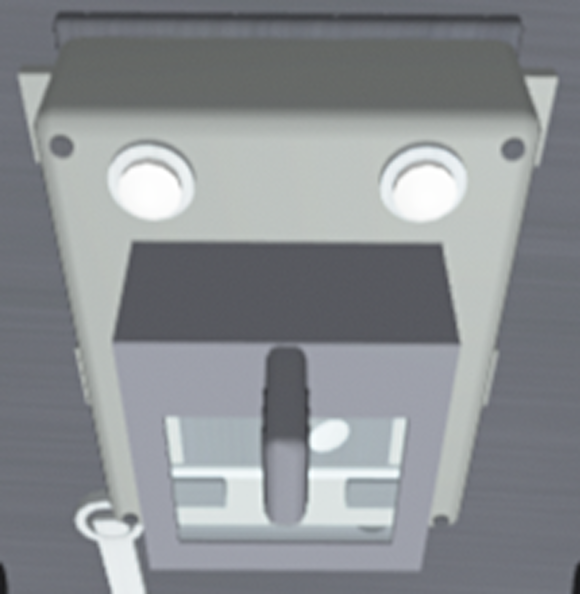

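```bash
python3 - <<'E'
from h import *
ctrl.camera("scene");ctrl.camera("scene")
p,r,o=cur(); print(p,o["dq"].round(4)); cw=ctrl.get_calibration("wrist")
im=ctrl.camera("wrist")[:,:,::-1]; p2,_,_=cur(); print(p2-p)
cv2.imwrite("pics/w4.png",im)
cv2.imwrite('pics/w4c.png',cv2.resize(im[65:285,175:390],None,fx=2.7,fy=2.7,interpolation=cv2.INTER_CUBIC))
import pickle; pickle.dump(cw,open("cw4.pkl","wb"))
E
```

```text
[0.46358571 0.25935845 0.17467898] [-0.0053 -0.0149 -0.0052 -0.0033 -0.0093  0.0032]
[ 2.97323688e-04 -5.81377430e-05  3.67502235e-04]
```

View pics/w4c.png

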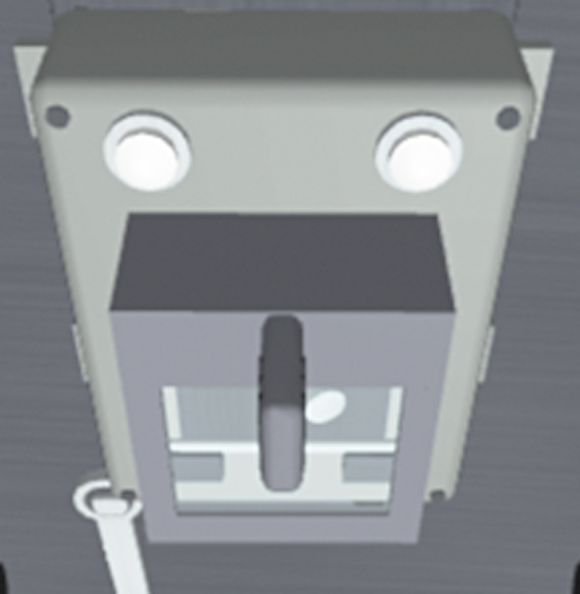

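```bash
cat > fit3.py <<'E'
from fit import *
import pickle
C["wrist"]=pickle.load(open("cw4.pkl","rb"))
K=lambda u,v:px(u,v,175,65,2.7)
w=[("wrist",K(110,311),(-.05,-.042,.102)),("wrist",K(455,311),(-.05,.042,.102)),("wrist",K(129,213),(-.05,-.042,.06)),("wrist",K(437,213),(-.05,.042,.06)),
("wrist",K(283,491),(-.02,0,.135)),
("wrist",K(148,542),(.045,-.042,.102)),("wrist",K(417,542),(.045,.042,.102))]
for D in (w,):
    f=lambda p:np.concatenate([proj(C[n],W(p,X))-u for n,u,X in D])
    r=least_squares(f,(.52,.25,0),loss="soft_l1"); print(r.x,np.round(f(r.x).reshape(-1,2),1).tolist())
E
python3 fit3.py | tail -1
```

```text
[0.52326502 0.2622477  0.07466877] [[-0.6, 0.2], [0.6, 0.5], [-0.1, -1.1], [0.2, -0.8], [-0.3, 2.3], [0.2, 0.1], [0.1, 0.3]]
```

```bash
sed -i 's/^CON=[^;]*;/CON=np.array([.523,.2625,.077]);/' h.py; python3 - <<'E'
from h import *
p,r,o=cur(); P,Q=graspTCP(0); print(P-p)
rows(p,r,[(P,Q)],1,maxm=.007)
E
```

```text
[ 0.02804472  0.00080238 -0.05606714]
0 0.14 0.01 0 0 0 1; -0.01 0.14 0 0.01 0 0 1; 0 0.14 0.01 0 0 0.01 1; 0 0.14 0 0.01 0.01 0 1; -0.01 0.14 0.01 0 0 0 1
0 0.14 0 0 0 0 1; 0 0.13 0.01 0.01 0 0.01 1; -0.01 0.14 0 0 0 0 1; 0 0.14 0.01 0.01 0 0 1; 0 0 0 0 0 0 1
```

Request:
{"op": "apply_moves", "data": {"plan": "0 0.14 0 0 0 0 1; 0 0.14 0 0 0 0 1; 0 0.14 0 0 0 0 1; 0 0.14 0 0 0 0 1; 0 0.14 0 0 0 0 1"}}

```text
time_s: 3.9
eef_pos: [0.4795, 0.2595, 0.1409]
eef_rot: [-0.346, 0.584, 0.632, -0.374]
wrist_force: [-0.0, -0.2, 0.4]
opening: 0.996
```

Request:
{"op": "apply_moves", "data": {"plan": "0 0.1 0.01 0 0 0 1; 0 0.1 0 0 0 0 1; 0 0.1 0 0 0 0 1; 0 0 0 0 0 0 1; 0 0 0 0 0 0 1"}}

```text
time_s: 4.4
eef_pos: [0.4861, 0.2602, 0.1282]
eef_rot: [-0.346, 0.584, 0.632, -0.374]
wrist_force: [-0.1, -0.1, 0.1]
opening: 0.998
```

```bash
python3 - <<'E'
from h import *
snap("wrist","w5")
p,r,o=cur(); P,Q=graspTCP(0); print(P-p,r.inv().apply(P-p),(r.inv()*Q).as_rotvec(),o['wrist_force'],o['dq'].round(3))
E
```

```text
[ 0.00574208 -0.00014585 -0.00943278] [-0.00060151  0.01101733 -0.00047613] [0.00135344 0.00170167 0.00123101] [0.16662925 0.16957935 0.44455422] [ 0.    -0.008 -0.     0.001 -0.     0.001]
```

View pics/w5.png

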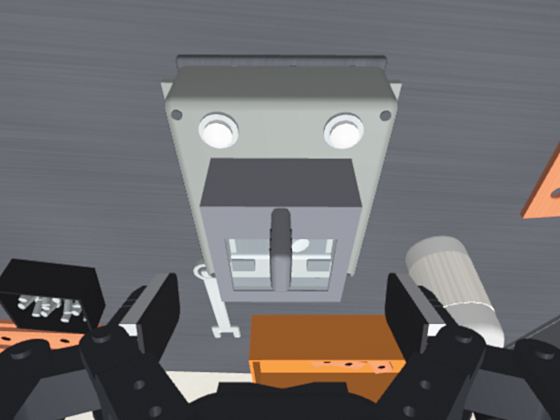

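Request:
{"op": "apply_moves", "data": {"plan": "0 0.1 0 0 0 0 1; 0 0.1 0 0 0 0 1; 0 0.02 -0.01 0 0 0 1; 0 0 0 0 0 0 0; 0 0 0 0 0 0 0"}}

```text
time_s: 4.95
eef_pos: [0.4918, 0.2606, 0.1188]
eef_rot: [-0.346, 0.584, 0.632, -0.374]
wrist_force: [0.1, -1.0, 0.3]
opening: 0.691
```

Request:
{"op": "apply_moves", "data": {"plan": "0 0 0 0 0 0 0; 0 0 0 0 0 0 0; 0 0 0 0 0 0 0; 0 0 0 0 0 0 0; 0 0 0 0 0 0 0"}}

```text
time_s: 5.45
eef_pos: [0.4918, 0.26, 0.1191]
eef_rot: [-0.346, 0.584, 0.632, -0.375]
wrist_force: [-4.0, -5.3, 5.1]
opening: 0.08
```

```bash
python3 - <<'E'
from h import *
snap("wrist","w6")
p,r,o=cur(); P,Q=graspTCP(0); print(r.inv().apply(P-p),o['wrist_force'],o['opening'])
# arc
def arc(a0,a1,n,tilt0=-.5):
    return [graspTCP(a,tilt0) for a in np.linspace(a0,a1,n+1)[1:]]
rows(P,Q,arc(0,1.05,15),0)
E
```

```text
[ 9.99491260e-05  1.78588111e-04 -4.30908770e-05] [-2.75048144 -4.99065877  5.08295391] 0.08277563222524097
0 -0.05 -0.13 0.58 0 0 0; 0 -0.05 -0.12 0.59 0 0 0; 0 -0.05 -0.13 0.58 0 0 0; 0 -0.05 -0.12 0.58 0 0 0; 0 -0.05 -0.13 0.59 0 0 0
0 -0.05 -0.12 0.58 0 0 0; 0 -0.05 -0.13 0.58 0 0 0; 0 -0.05 -0.12 0.59 0 0 0; 0 -0.05 -0.13 0.58 0 0 0; 0 -0.05 -0.13 0.58 0 0 0
0 -0.05 -0.12 0.59 0 0 0; 0 -0.04 -0.13 0.58 0 0 0; 0 -0.05 -0.12 0.58 0 0 0; 0 -0.05 -0.13 0.59 0 0 0; 0 -0.05 -0.12 0.58 0 0 0
```

View pics/w6.png

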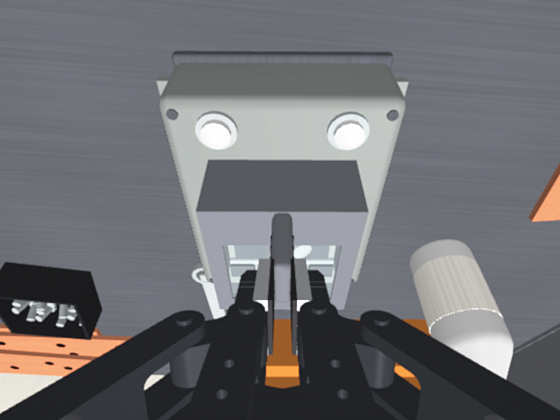

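Request:
{"op": "apply_moves", "data": {"plan": "0 -0.05 -0.13 0.58 0 0 0; 0 -0.05 -0.12 0.59 0 0 0; 0 -0.05 -0.13 0.58 0 0 0; 0 -0.05 -0.12 0.58 0 0 0; 0 -0.05 -0.13 0.59 0 0 0"}}

```text
time_s: 6.0
eef_pos: [0.5165, 0.2618, 0.1419]
eef_rot: [-0.443, 0.514, 0.556, -0.48]
wrist_force: [1.2, -4.7, -2.6]
opening: 0.077
```

```bash
python3 - <<'E'
from h import *
snap("wrist","w7")
p,r,o=cur(); P,Q=graspTCP(.35); print(r.inv().apply(P-p),(r.inv()*Q).as_rotvec(),o['wrist_force'],o['opening'],o['torque'],o['q'].round(2))
E
```

```text
[0.00021563 0.00162497 0.00331122] [-0.00154512  0.0008191   0.0002956 ] [-3.39168584 -4.22867636  9.1862045 ] 0.078211314835875 [-0.54388103  0.87324697 -0.07633861] [ 0.28  0.18  1.77 -0.03  1.04 -1.35]
```

View pics/w7.png

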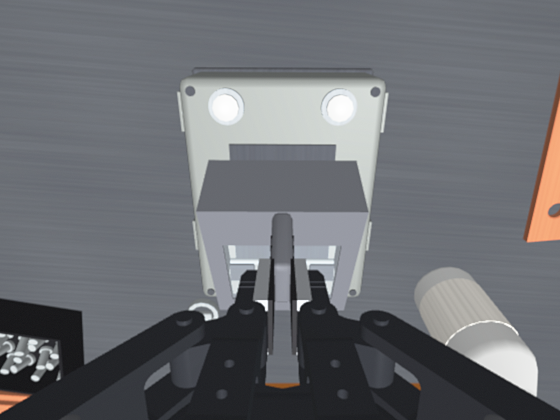

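Cover is lifting rigidly with the tool (front wall, rows 160–210, is unchanged while the box turned). Continue.

Request:
{"op": "apply_moves", "data": {"plan": "0 -0.05 -0.12 0.58 0 0 0; 0 -0.05 -0.13 0.58 0 0 0; 0 -0.05 -0.12 0.59 0 0 0; 0 -0.05 -0.13 0.58 0 0 0; 0 -0.05 -0.13 0.58 0 0 0"}}

```text
time_s: 6.55
eef_pos: [0.5481, 0.2641, 0.1548]
eef_rot: [0.525, -0.43, -0.464, 0.569]
wrist_force: [-0.9, -4.2, 1.3]
opening: 0.081
```

Request:
{"op": "apply_moves", "data": {"plan": "0 -0.05 -0.12 0.59 0 0 0; 0 -0.04 -0.13 0.58 0 0 0; 0 -0.05 -0.12 0.58 0 0 0; 0 -0.05 -0.13 0.59 0 0 0; 0 -0.05 -0.12 0.58 0 0 0"}}

```text
time_s: 7.05
eef_pos: [0.5817, 0.2666, 0.156]
eef_rot: [0.592, -0.333, -0.358, 0.641]
wrist_force: [1.2, -3.8, 3.6]
opening: 0.079
```

```bash
python3 - <<'E'
from h import *
snap("wrist","w8");snap("scene","s8",(220,80,160,150),3.7)
p,r,o=cur(); P,Q=graspTCP(1.05); print(p,r.inv().apply(P-p),(r.inv()*Q).as_rotvec(),o['wrist_force'],o['opening'],o['torque'],o['q'].round(2))
E
```

```text
[0.58272731 0.26672728 0.1557155 ] [0.00038051 0.001099   0.00121815] [ 0.00099856 -0.00015693 -0.00090572] [ 2.02489306 -4.0440491   9.08089498] 0.07996713737701983 [-0.60233143  0.3732487   0.31650023] [ 0.21  0.78  0.98  0.07  1.92 -1.43]
```

View pics/w8.png

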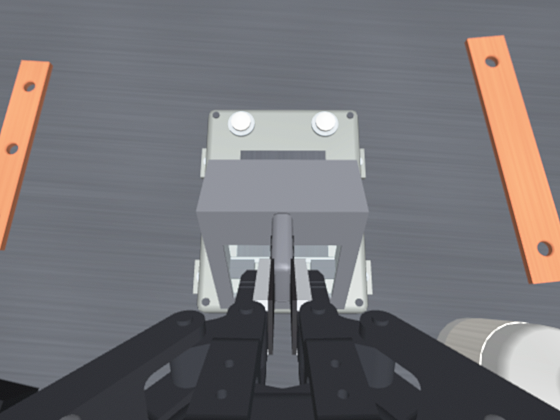

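View pics/s8.png

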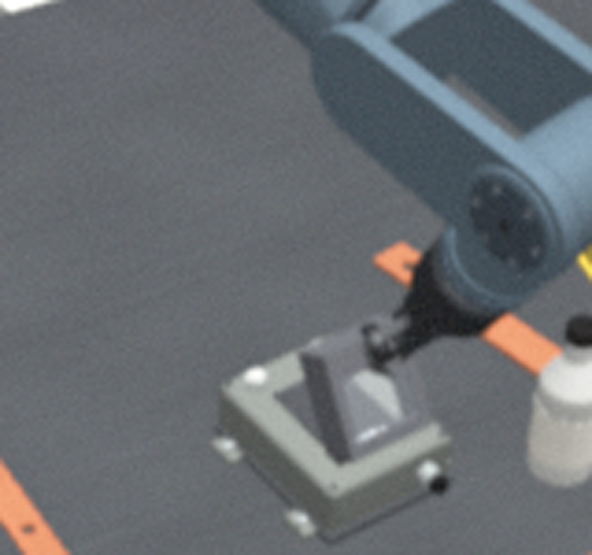

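Request:
{"op": "apply_moves", "data": {"plan": "0 0 0 0 0 0 0.6; 0 0 0 0 0 0 0.6; 0 0 0 0 0 0 0.6; 0 -0.1 0 0 0 0 0.6; 0 -0.3 0 0 0 0 0.6"}}

```text
time_s: 7.65
eef_pos: [0.59, 0.2686, 0.1714]
eef_rot: [0.592, -0.331, -0.358, 0.641]
wrist_force: [-0.4, 0.2, -0.3]
opening: 0.598
```

```bash
python3 - <<'E'
from h import *
snap("wrist","w9")
p,r,o=cur(); print(p,o['wrist_force'],o['opening'])
# plan: retreat 60mm along tool, then up & front, then pre-toggle pose
E
```

```text
[0.59241768 0.26874821 0.17465702] [ 0.73318005 -1.31071357  1.81192744] 0.6031211583961684
```

View pics/w9.png

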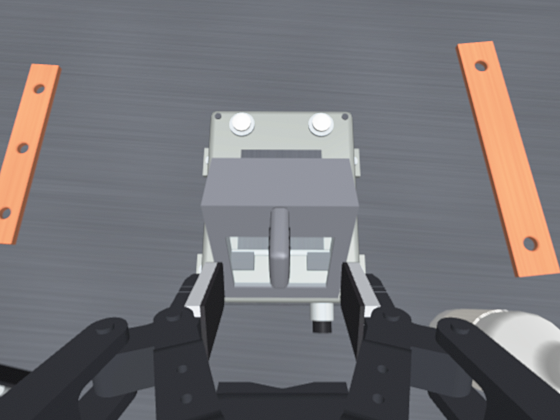

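```bash
cat >> h.py <<'E'
def tog(y,back=0,tilt=-.8,x=.003,z=.082):
    d=R.from_euler('y',tilt).apply([0,0,-1.])
    return loc(CON,np.array([x,y,z])-d*(.011+back)),tool(CON[2],tilt,1)
E
python3 - <<'E'
from h import *
p,r,o=cur()
w1=(p-r.apply([0,.08,0]),r)
w2=(loc(CON,[-.03,.02,.28]),tool(CON[2],-.1,1))
w3=tog(.045,.09)
p,r=rows(p,r,[w1,w2,w3],0); print()
rows(p,r,[tog(.045)],0,maxm=.012); print(tog(.045),w2[0],w3[0])
E
```

```text
0 -0.8 0 0 0 0 0; 0 -0.8 0 0 0 0 0; 0.06 0.14 0.47 -0.9 0 0 0; 0.07 0.09 0.47 -0.9 0.01 0 0; 0.06 0.03 0.49 -0.89 0 0 0
0.07 -0.01 0.49 -0.9 0 0 0; 0.06 -0.07 0.48 -0.9 0 0 0; 0.07 -0.12 0.47 -0.9 0.01 0 0; 0.07 0.35 0.15 -0.83 0 0 0; 0.07 0.34 0.18 -0.84 0 0 0
0.07 0.31 0.22 -0.83 0 0 0; 0.07 0.29 0.24 -0.83 0 0 0; 0.07 0.27 0.28 -0.83 0 0 0; 0.07 0.24 0.3 -0.84 0 0 0; 0.07 0.2 0.32 -0.83 0 0 0

0 0.23 0 0 0 0 0; 0 0.22 0 0 0 0 0; 0 0.23 0 0 0 0 0; 0 0.22 0 0 0 0 0; 0 0.23 0 0 0 0 0
0 0.22 0 0 0 0 0; 0 0.23 0 0 0 0 0; 0 0.22 0 0 0 0 0; 0 0 0 0 0 0 0; 0 0 0 0 0 0 0
(array([0.514662  , 0.30699043, 0.08966377]), Rotation.from_matrix(array([[-7.69239337e-02,  7.15230539e-01, -6.94642343e-01],
                            [ 9.97036964e-01,  5.51818524e-02, -5.35934207e-02],
                            [ 5.55111512e-17, -6.96706709e-01, -7.17356091e-01]]))) [0.49155041 0.28013302 0.28      ] [0.45029125 0.30202407 0.15236738]
```

Request:
{"op": "apply_moves", "data": {"plan": "0 -0.8 0 0 0 0 0.6; 0 -0.8 0 0 0 0 0.6; 0.06 0.14 0.47 -0.9 0 0 0.6; 0.07 0.09 0.47 -0.9 0.01 0 0; 0.06 0.03 0.49 -0.89 0 0 0"}}

```text
time_s: 8.2
eef_pos: [0.5624, 0.2759, 0.2581]
eef_rot: [0.531, -0.424, -0.458, 0.573]
wrist_force: [-0.5, 0.7, -0.1]
opening: 0.269
```

Request:
{"op": "apply_moves", "data": {"plan": "0.07 -0.01 0.49 -0.9 0 0 0; 0.06 -0.07 0.48 -0.9 0 0 0; 0.07 -0.12 0.47 -0.9 0.01 0 0; 0.07 0.35 0.15 -0.83 0 0 0; 0.07 0.34 0.18 -0.84 0 0 0"}}

```text
time_s: 8.7
eef_pos: [0.4787, 0.287, 0.2435]
eef_rot: [-0.402, 0.548, 0.593, -0.433]
wrist_force: [0.5, -0.6, -0.4]
opening: 0.002
```

```bash
python3 - <<'E'
from h import *
snap("wrist","w10")
p,r,o=cur(); print(p,(r.inv()*tool(CON[2],-.3,1)).as_rotvec(),o['q'].round(2))
E
```

```text
[0.47142718 0.28570035 0.23470793] [-0.00295773  0.00246412 -0.00094458] [ 0.38 -0.07  1.87 -0.1   1.07 -1.23]
```

View pics/w10.png

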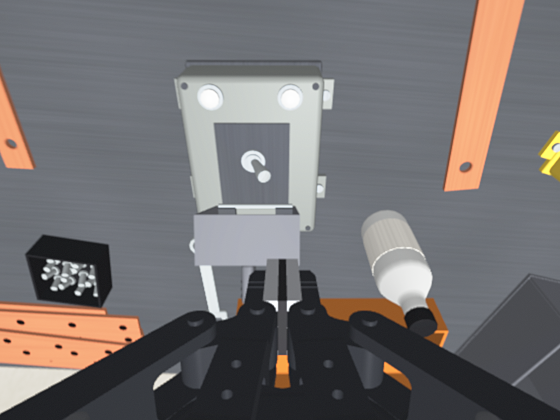

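Request:
{"op": "apply_moves", "data": {"plan": "0.07 0.31 0.22 -0.83 0 0 0; 0.07 0.29 0.24 -0.83 0 0 0; 0.07 0.27 0.28 -0.83 0 0 0; 0.07 0.24 0.3 -0.84 0 0 0; 0.07 0.2 0.32 -0.83 0 0 0"}}

```text
time_s: 9.25
eef_pos: [0.4536, 0.2949, 0.1604]
eef_rot: [-0.272, 0.628, 0.666, -0.297]
wrist_force: [0.3, -1.8, -0.2]
opening: -0.003
```

Request:
{"op": "apply_moves", "data": {"plan": "0 0 0 0 0 0 0; 0 0 0 0 0 0 0; 0 0 0 0 0 0 0; 0 0 0 0 0 0 0; 0 0 0 0 0 0 0"}}

```text
time_s: 9.75
eef_pos: [0.456, 0.2952, 0.1628]
eef_rot: [-0.272, 0.628, 0.666, -0.296]
wrist_force: [-0.5, 0.5, -0.9]
opening: 0.003
```

```bash
python3 - <<'E'
from h import *
p,r,o=cur(); cw=ctrl.get_calibration("wrist")
snap("wrist","w11",None,1.4)
w=tog(.045,.09); print(p-w[0],r.inv().apply(p-w[0]),(r.inv()*w[1]).as_rotvec(),o['q'].round(2),o['dq'].round(3))
for X in ([-.007,0,.06],[-.007,.012,.093],[-.085,.065,.058],[-.085,-.065,.058]):
    c=cw["R"]@loc(CON,X)+cw["t"]; u=cw["intrinsics"]@c; print(X,(u[:2]/u[2]*1.4).round(1))
rows(p,r,[tog(.045)],0,maxm=.012)
E
```

```text
[ 0.0057549  -0.00677597  0.01045012] [-0.00721706 -0.00405231 -0.01094214] [-0.05766418 -0.00418352 -0.01703075] [ 0.56 -0.11  2.23 -0.79  0.48 -0.46] [ 0.002  0.002  0.015 -0.01  -0.005  0.013]
[-0.007, 0, 0.06] [330.1 233.7]
[-0.007, 0.012, 0.093] [348.3 284.2]
[-0.085, 0.065, 0.058] [461.2 115.2]
[-0.085, -0.065, 0.058] [153.9 117.2]
0.02 0.23 0.01 -0.06 0 -0.02 0; 0.02 0.24 0.02 -0.06 -0.01 -0.02 0; 0.02 0.23 0.02 -0.06 0 -0.01 0; 0.02 0.24 0.02 -0.06 -0.01 -0.02 0; 0.02 0.23 0.02 -0.06 0 -0.02 0
0.02 0.24 0.02 -0.06 -0.01 -0.02 0; 0.02 0.23 0.03 -0.06 0 -0.01 0; 0.02 0.24 0.02 -0.06 0 -0.02 0; 0 0 0 0 0 0 0; 0 0 0 0 0 0 0
```

View pics/w11.png

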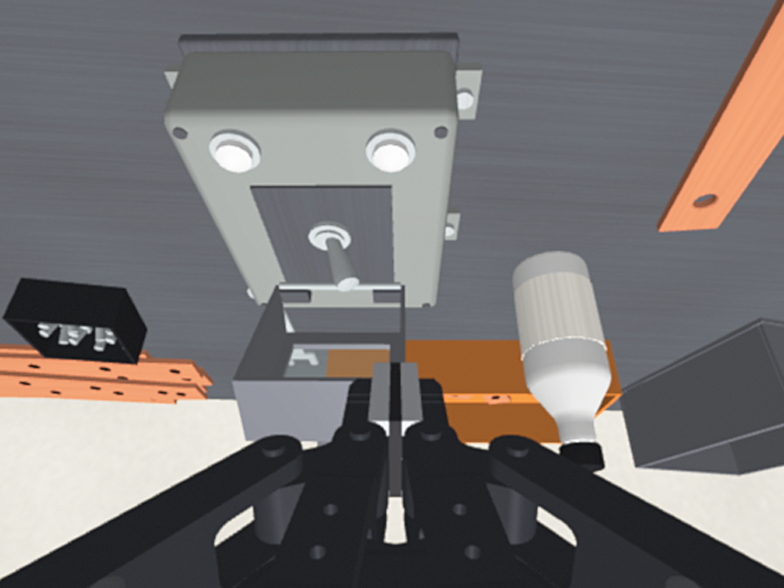

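```bash
python3 - <<'E'
from h import *
p,r,o=cur()
w=tog(.046,0,-.72); print(w[0])
rows(p,r,[w],0,maxm=.012)
E
```

```text
[0.51522087 0.30803653 0.09026986]
0.02 0.23 0.01 0.02 0 -0.02 0; 0.03 0.24 0.01 0.03 -0.01 -0.02 0; 0.02 0.23 0.01 0.02 0 -0.01 0; 0.03 0.24 0.01 0.02 -0.01 -0.02 0; 0.02 0.23 0.01 0.02 0 -0.02 0
0.02 0.24 0.01 0.03 -0.01 -0.02 0; 0.02 0.23 0 0.02 0 -0.01 0; 0.02 0.24 0.01 0.02 -0.01 -0.02 0; 0 0 0 0 0 0 0; 0 0 0 0 0 0 0
```

Request:
{"op": "apply_moves", "data": {"plan": "0.02 0.23 0.01 0.02 0 -0.02 0; 0.03 0.24 0.01 0.03 -0.01 -0.02 0; 0.02 0.23 0.01 0.02 0 -0.01 0; 0.03 0.24 0.01 0.02 -0.01 -0.02 0; 0.02 0.23 0.01 0.02 0 -0.02 0"}}

```text
time_s: 10.3
eef_pos: [0.4926, 0.3033, 0.1164]
eef_rot: [-0.277, 0.622, 0.668, -0.3]
wrist_force: [0.1, 0.7, -0.0]
opening: 0.002
```

Request:
{"op": "apply_moves", "data": {"plan": "0.02 0.15 0.01 0.03 -0.01 -0.02 0; 0.02 0.1 0 0.02 0 -0.01 0; 0 0 0 0 0 0 0; 0 0 0 0 0 0 0; 0 0 0 0 0 0 0"}}

```text
time_s: 10.8
eef_pos: [0.4996, 0.3059, 0.1072]
eef_rot: [-0.279, 0.62, 0.668, -0.302]
wrist_force: [-0.2, -0.4, -0.7]
opening: 0.001
```

```bash
python3 - <<'E'
from h import *
p,r,o=cur(); cw=ctrl.get_calibration("wrist")
snap("wrist","w12",None,1.4); snap("scene","s12",(220,80,160,150),3.7)
w=tog(.046,0,-.72); print(p,w[0]-p,(r.inv()*w[1]).as_rotvec(),o['q'].round(2),o['dq'].round(3),o['wrist_force'])
rows(p,r,[w],0,maxm=.01)
E
```

```text
[0.49961167 0.305947   0.10721212] [ 0.0156092   0.00208952 -0.01694226] [ 2.44134814e-03  5.01400018e-05 -2.22011027e-03] [ 0.51  0.09  2.16 -0.94  0.35 -0.33] [ 0.002 -0.003  0.002 -0.001 -0.001  0.003] [-0.21992599 -0.39389085 -0.71105313]
0.01 0.15 0 0.01 0 -0.01 0; 0 0.16 -0.01 0 0 0 0; 0.01 0.15 0 0.01 0 -0.01 0; 0 0 0 0 0 0 0; 0 0 0 0 0 0 0
```

View pics/w12.png

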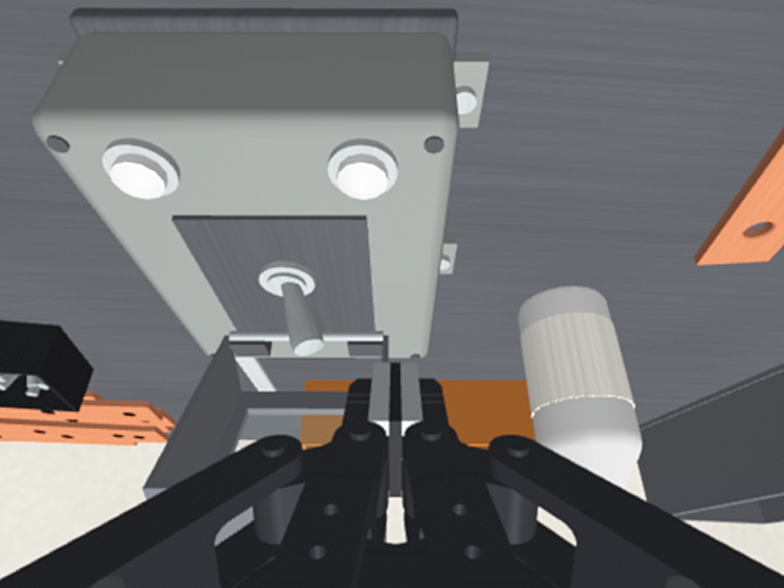

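View pics/s12.png

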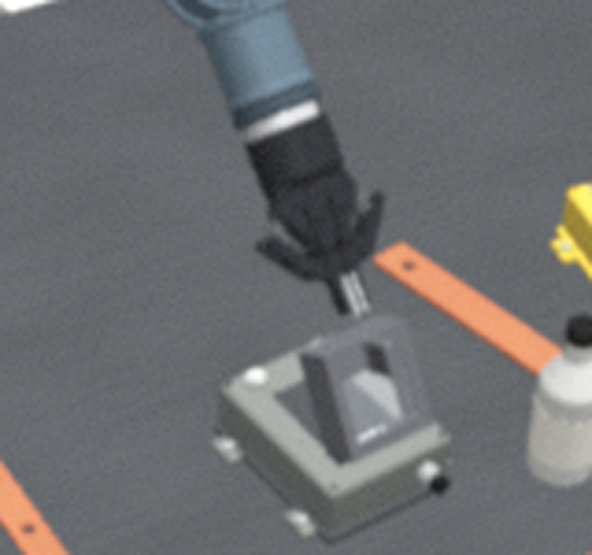

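Request:
{"op": "apply_moves", "data": {"plan": "0.01 0.12 0 0.01 0 0 0; 0 0.12 0 0 0 0 0; 0.01 0.12 0 0 0 0 0; 0 0.1 0 0 0 0 0; 0 0 0 0 0 0 0"}}

```text
time_s: 11.4
eef_pos: [0.5148, 0.3076, 0.0885]
eef_rot: [-0.28, 0.62, 0.667, -0.303]
wrist_force: [-0.3, -0.2, -0.2]
opening: -0.002
```

```bash
python3 - <<'E'
from h import *
p,r,o=cur(); cw=ctrl.get_calibration("wrist")
snap("wrist","w13",None,1.4)
w=tog(.046,0,-.72); print(p,r.inv().apply(w[0]-p),(r.inv()*w[1]).as_rotvec(),o['q'].round(2),o['wrist_force'])
rows(p,r,[tog(.008,0,-.72)],0,maxm=.006)
E
```

```text
[0.51481982 0.30764304 0.08853622] [ 0.00035799 -0.00102154 -0.00146611] [-0.00046254  0.00021184 -0.00310651] [ 0.49  0.16  2.14 -1.03  0.32 -0.24] [-0.29102434 -0.19529612 -0.23957163]
-0.11 0 0 0 0 0 0; -0.11 -0.01 -0.01 0 0 -0.01 0; -0.1 0 0 0 0 0 0; -0.11 0 -0.01 0 0 0 0; -0.11 0 0 0 0 -0.01 0
-0.11 -0.01 0 0 0 0 0; -0.1 0 -0.01 0 0 -0.01 0; 0 0 0 0 0 0 0; 0 0 0 0 0 0 0; 0 0 0 0 0 0 0
```

View pics/w13.png

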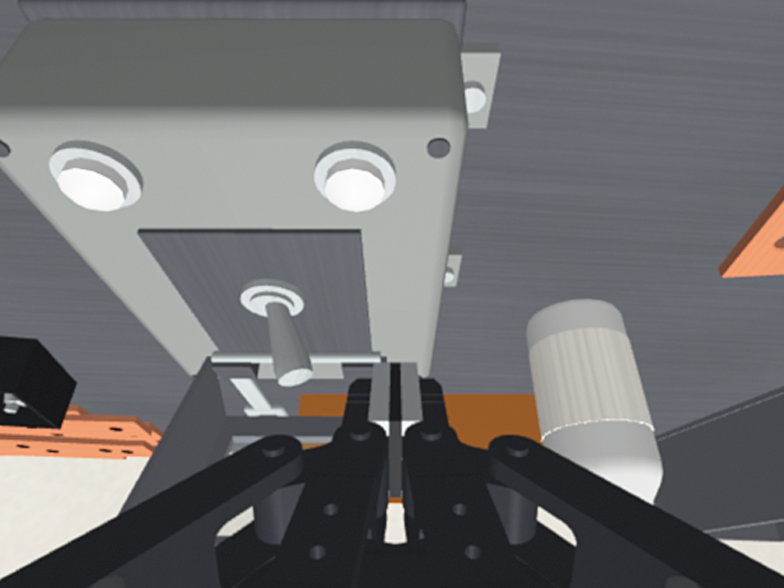

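Request:
{"op": "apply_moves", "data": {"plan": "-0.11 0 0 0 0 0 0; -0.11 -0.01 -0.01 0 0 0 0; -0.1 0 0 0 0 0 0; -0.11 0 0 0 0 0 0; -0.11 0 0 0 0 0 0"}}

```text
time_s: 11.95
eef_pos: [0.5169, 0.2804, 0.0905]
eef_rot: [-0.28, 0.62, 0.668, -0.303]
wrist_force: [0.4, -0.3, 0.2]
opening: 0.0
```

Request:
{"op": "apply_moves", "data": {"plan": "-0.11 -0.01 0 0 0 0 0; -0.1 0 0 0 0 0 0; -0.05 0 0 0 0 0 0; 0 0 0 0 0 0 0; 0 0 0 0 0 0 0"}}

```text
time_s: 12.45
eef_pos: [0.5175, 0.268, 0.0907]
eef_rot: [-0.28, 0.62, 0.668, -0.303]
wrist_force: [0.3, -1.1, 0.6]
opening: 0.0
```

```bash
python3 - <<'E'
from h import *
p,r,o=cur(); cw=ctrl.get_calibration("wrist")
snap("wrist","w14",None,1.4)
w=tog(.008,0,-.72); print(p,r.inv().apply(w[0]-p),(r.inv()*w[1]).as_rotvec(),o['q'].round(2),o['wrist_force'])
E
```

```text
[0.51753533 0.26802265 0.09073629] [ 0.00207547  0.00085385 -0.00027061] [ 0.00085239 -0.00015484 -0.00243167] [ 0.4   0.11  2.2  -0.98  0.25 -0.36] [ 0.32672931 -1.09369802  0.60189869]
```

View pics/w14.png

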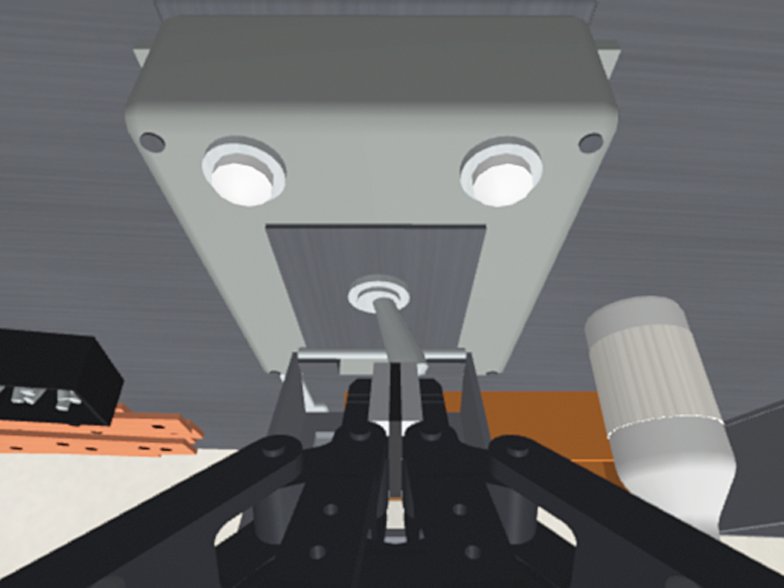

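```bash
python3 - <<'E'
from h import *
p,r,o=cur(); cw=ctrl.get_calibration("wrist")
def pr(X):
    c=cw["R"]@X+cw["t"]; u=cw["intrinsics"]@c; return (u[:2]/u[2]*1.4).round(0),c[2].round(3)
for X in ([-.007,0,.06],[-.007,.012,.093],[-.007,0,.095],[-.007,-.012,.093],[-.085,.065,.058],[-.085,-.065,.058]): print(X,pr(loc(CON,X)))
for a in ([0,0,0],[0,.011,0],[0,.011,.011],[.008,.011,.011],[0,.011,-.011]): print("tool",a,pr(p+r.apply(a)))
snap("scene","s14",(250,120,110,110),5)
E
```

```text
[-0.007, 0, 0.06] (array([379., 290.]), np.float64(0.187))
[-0.007, 0.012, 0.093] (array([412., 372.]), np.float64(0.17))
[-0.007, 0, 0.095] (array([377., 377.]), np.float64(0.169))
[-0.007, -0.012, 0.093] (array([342., 372.]), np.float64(0.17))
[-0.085, 0.065, 0.058] (array([634., 114.]), np.float64(0.122))
[-0.085, -0.065, 0.058] (array([106., 115.]), np.float64(0.122))
tool [0, 0, 0] (array([395., 368.]), np.float64(0.173))
tool [0, 0.011, 0] (array([395., 355.]), np.float64(0.183))
tool [0, 0.011, 0.011] (array([395., 327.]), np.float64(0.18))
tool [0.008, 0.011, 0.011] (array([417., 327.]), np.float64(0.18))
tool [0, 0.011, -0.011] (array([395., 382.]), np.float64(0.186))
```

View pics/s14.png

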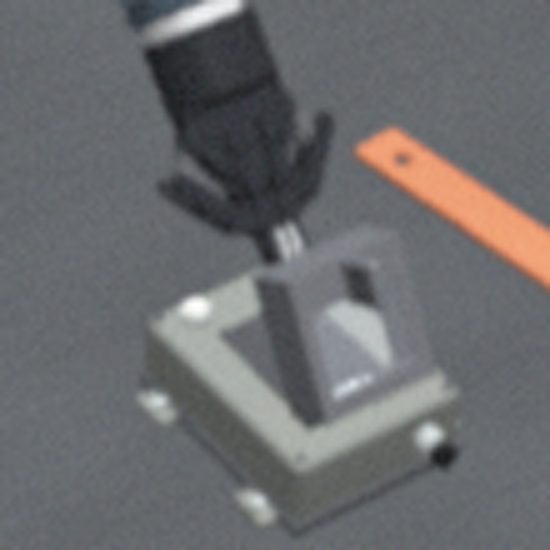

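```bash
python3 - <<'E'
from h import *
snap("wrist","w15",(220,170,130,130),5)
snap("top","t15",(200,170,80,90),6)
E
```

```text
(no output)
```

View pics/w15.png

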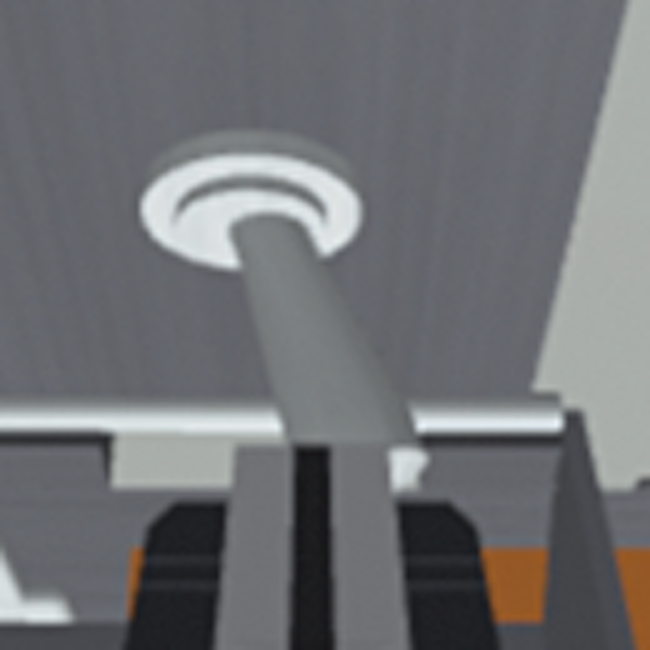

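View pics/t15.png

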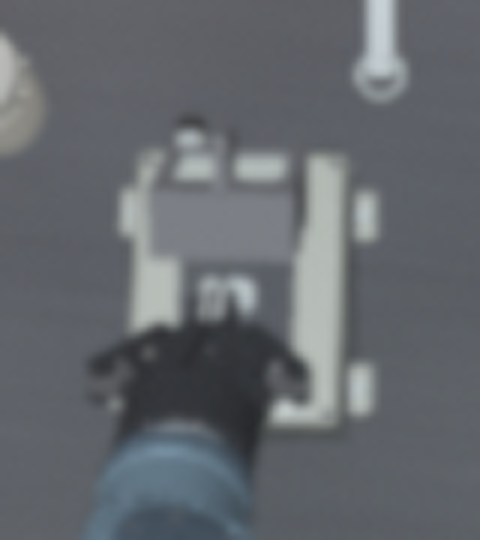

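```bash
python3 - <<'E'
from h import *
p,r,o=cur()
ct=ctrl.get_calibration("top")
def pr(X,cw=ct):
    c=cw["R"]@X+cw["t"]; u=cw["intrinsics"]@c; return ((u[:2]/u[2]-[200,170]+.5)*6-.5).round(0)
for X in ([-.007,0,.06],[-.007,.012,.093],[-.007,-.012,.093],[-.085,.065,.058],[-.085,-.065,.058]): print(X,pr(loc(CON,X)))
for a in ([0,0,0],[0,.011,0],[-.01,.011,.0],[.01,.011,0],[0,.011,-.011],[0,.011,.011]): print("tool",a,pr(p+r.apply(a)), p+r.apply(a))
E
```

```text
[-0.007, 0, 0.06] [238. 301.]
[-0.007, 0.012, 0.093] [212. 291.]
[-0.007, -0.012, 0.093] [253. 292.]
[-0.085, 0.065, 0.058] [125. 429.]
[-0.085, -0.065, 0.058] [342. 432.]
tool [0, 0, 0] [222. 289.] [0.51741412 0.26824104 0.09066185]
tool [0, 0.011, 0] [224. 280.] [0.52465362 0.26877512 0.0823972 ]
tool [-0.01, 0.011, 0.0] [241. 280.] [0.52540992 0.25880378 0.08241532]
tool [0.01, 0.011, 0] [208. 279.] [0.52389731 0.27874646 0.08237908]
tool [0, 0.011, -0.011] [224. 264.] [0.53289361 0.2694133  0.08965635]
tool [0, 0.011, 0.011] [225. 295.] [0.51641362 0.26813694 0.07513806]
```

Request:
{"op": "apply_moves", "data": {"plan": "0.2 0 0 0 0 0 0; 0.2 0 0 0 0 0 0; 0.2 0 0 0 0 0 0; 0.16 0 0 0 0 0 0; 0 0 0 0 0 0 0"}}

```text
time_s: 13.15
eef_pos: [0.5145, 0.3073, 0.0907]
eef_rot: [-0.279, 0.619, 0.668, -0.303]
wrist_force: [0.3, 0.7, 0.3]
opening: 0.001
```

Request:
{"op": "apply_moves", "data": {"plan": "0 0.1 -0.03 0 0 0 0; 0 0.1 -0.03 0 0 0 0; 0 0.1 -0.03 0 0 0 0; 0 0 0 0 0 0 0; 0 0 0 0 0 0 0"}}

```text
time_s: 13.65
eef_pos: [0.5279, 0.3065, 0.082]
eef_rot: [-0.28, 0.62, 0.667, -0.303]
wrist_force: [-0.2, 0.1, -0.1]
opening: -0.0
```

```bash
python3 - <<'E'
from h import *
p,r,o=cur(); print(p,o['wrist_force'],o['opening'],Rz(-CON[2]).apply(p-[CON[0],CON[1],0]))
snap("wrist","w16",(180,150,190,150),4)
snap("top","t16",(200,170,80,90),6)
E
```

```text
[0.52794715 0.30645958 0.08196182] [-0.21336194  0.06071547 -0.0605005 ] -5.749167293514404e-05 [0.00831403 0.04344877 0.08196182]
```

View pics/w16.png

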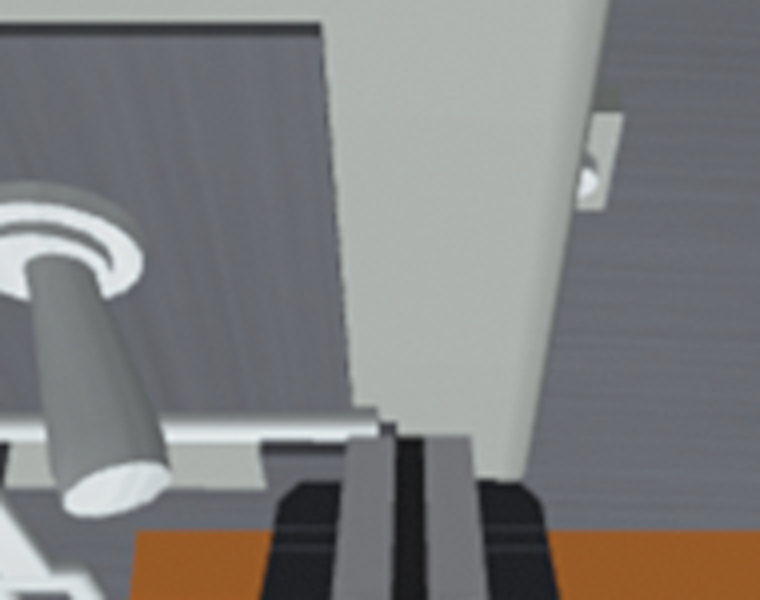

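View pics/t16.png

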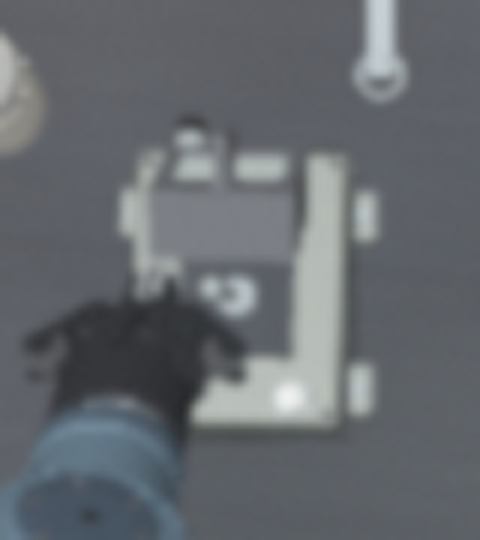

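```bash
python3 - <<'E'
from h import *
p,r,o=cur(); cw=ctrl.get_calibration("wrist"); ct=ctrl.get_calibration("top")
def pr(X,cw): 
    c=cw["R"]@X+cw["t"]; u=cw["intrinsics"]@c; return (u[:2]/u[2])
for X in ([-.007,0,.06],[-.007,.012,.093]): print(X,(pr(loc(CON,X),cw)-[180,150])*4,(pr(loc(CON,X),ct)-[200,170])*6)
for a in ([0,0,0],[0,.011,0],[0,.011,-.011],[0,.011,.011],[0,-.02,.0]): print("tool",a,(pr(p+r.apply(a),cw)-[180,150])*4,(pr(p+r.apply(a),ct)-[200,170])*6)
Rc=np.array(cw["R"]);print(-Rc.T@cw["t"])
E
```

```text
[-0.007, 0, 0.06] [ 47.53342835 231.07223299] [235.52699617 298.68951876]
[-0.007, 0.012, 0.093] [116.1396247  487.14512082] [209.49369095 288.91020409]
tool [0, 0, 0] [407.58877872 451.32749077] [159.34312026 266.08774849]
tool [0, 0.011, 0] [407.73089528 414.56565425] [161.74695697 256.69442689]
tool [0, 0.011, -0.011] [407.79606104 491.41932185] [160.75388026 240.83729017]
tool [0, 0.011, 0.011] [407.66339906 334.96354796] [162.73272636 272.43488256]
tool [0, -0.02, 0.0] [407.28047481 531.07764669] [154.89065094 283.48638286]
[0.36805537 0.29513302 0.1513611 ]
```

```bash
python3 - <<'E'
import cv2
a=cv2.imread('pics/w6.png')[190:320,220:345]
cv2.imwrite('pics/w6c.png',cv2.resize(a,None,fx=5,fy=5,interpolation=cv2.INTER_CUBIC))
a=cv2.imread('pics/w8.png')[190:320,220:345]
cv2.imwrite('pics/w8c.png',cv2.resize(a,None,fx=5,fy=5,interpolation=cv2.INTER_CUBIC))
E
```

```text
(no output)
```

View pics/w6c.png

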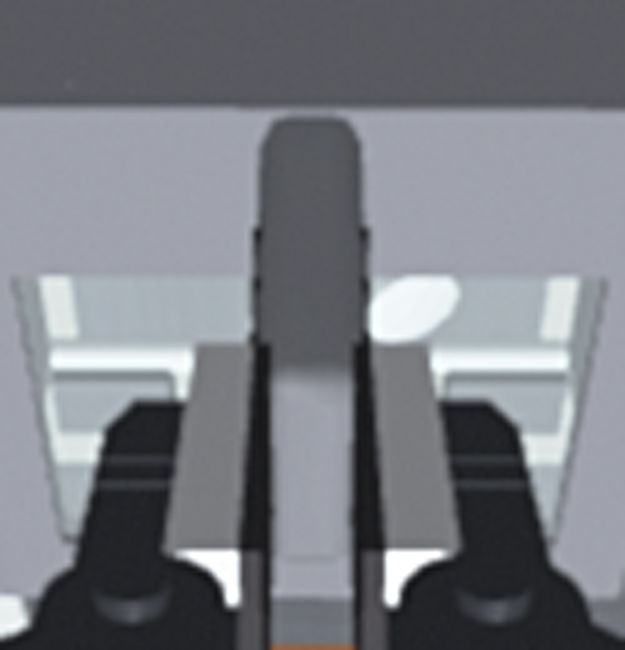

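Request:
{"op": "apply_moves", "data": {"plan": "0 0.05 0 0 0 0 0; 0 0.05 0 0 0 0 0; 0 0.05 0 0 0 0 0; 0 0 0 0 0 0 0; 0 0 0 0 0 0 0"}}

```text
time_s: 14.25
eef_pos: [0.5327, 0.3072, 0.0765]
eef_rot: [-0.28, 0.62, 0.668, -0.303]
wrist_force: [0.2, -0.2, 0.4]
opening: 0.001
```

```bash
python3 - <<'E'
from h import *
p,r,o=cur(); print(p,o['wrist_force'],Rz(-CON[2]).apply(p-[CON[0],CON[1],0]))
snap("wrist","w17",None,1.4)
E
```

```text
[0.53272287 0.30722124 0.0764944 ] [ 0.23980234 -0.18222921  0.36902786] [0.01313419 0.04384081 0.0764944 ]
```

View pics/w17.png

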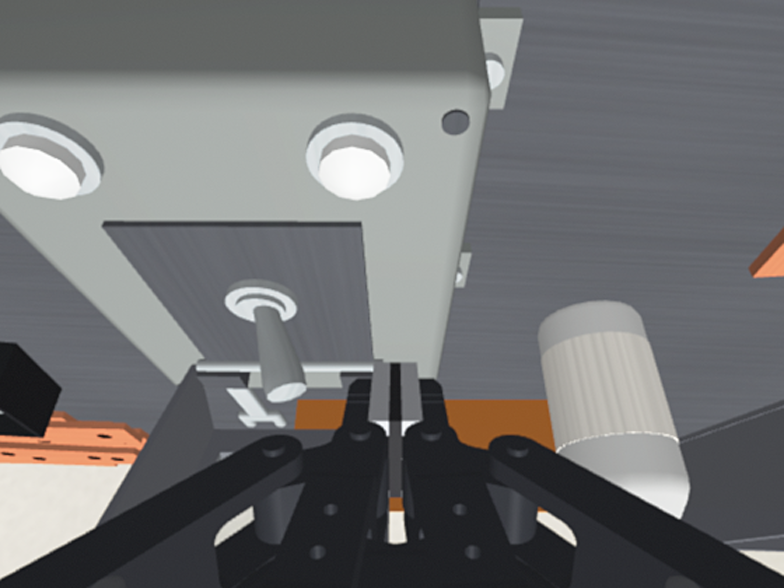

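Request:
{"op": "apply_moves", "data": {"plan": "-0.12 0 0 0 0 0 0; -0.12 0 0 0 0 0 0; -0.12 0 0 0 0 0 0; -0.1 0 0 0 0 0 0; -0.1 0 0 0 0 0 0"}}

```text
time_s: 14.8
eef_pos: [0.5349, 0.2787, 0.0768]
eef_rot: [-0.28, 0.62, 0.668, -0.303]
wrist_force: [0.8, -0.5, -0.8]
opening: 0.0
```

Request:
{"op": "apply_moves", "data": {"plan": "-0.1 0 0 0 0 0 0; -0.1 0 0 0 0 0 0; -0.06 0 0 0 0 0 0; 0 0 0 0 0 0 0; 0 0 0 0 0 0 0"}}

```text
time_s: 15.3
eef_pos: [0.5356, 0.27, 0.0771]
eef_rot: [-0.28, 0.617, 0.671, -0.301]
wrist_force: [-2.0, 13.7, -4.5]
opening: -0.002
```

```bash
python3 - <<'E'
from h import *
p,r,o=cur(); print(p,o['wrist_force'],Rz(-CON[2]).apply(p-[CON[0],CON[1],0]))
snap("wrist","w18",None,1.4)
E
```

```text
[0.53556843 0.27000658 0.07710617] [-2.039672   13.72592482 -4.46114073] [0.01310862 0.00651752 0.07710617]
```

View pics/w18.png

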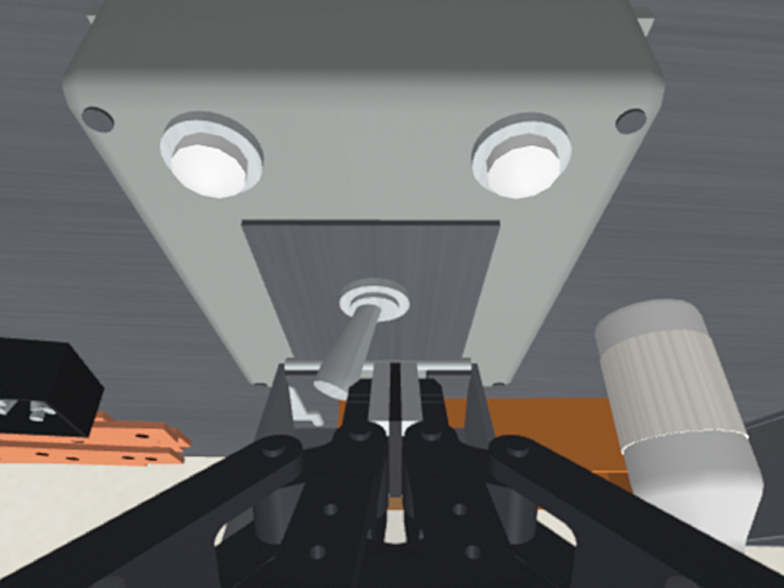

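```bash
python3 - <<'E'
from h import *
p,r,o=cur()
a=(p+r.apply([.02,0,0]),r); b=(p+r.apply([.02,-.1,0]),r)
w2=(loc(CON,[-.03,.02,.28]),tool(CON[2],-.1,1))
G,Q=graspTCP(1.05,-.5,-.004)
w4=(G-Q.apply([0,.09,0]),Q)
p,r=rows(p,r,[a,b],0,maxm=.03);print(); rows(p,r,[w2,w4],.6); print(w4[0])
E
```

```text
0.4 0 0 0 0 0 0; 0 -0.5 0 0 0 0 0; 0 -0.5 0 0 0 0 0; 0 -0.5 0 0 0 0 0; 0 -0.5 0 0 0 0 0

-0.02 -0.27 -0.34 0.86 0 0.01 0.6; -0.02 -0.3 -0.31 0.87 0.01 0 0.6; -0.02 -0.33 -0.28 0.86 0 0.01 0.6; -0.02 -0.36 -0.24 0.87 0.01 0.01 0.6; -0.01 -0.39 -0.2 0.86 0 0.01 0.6
-0.02 -0.4 -0.16 0.87 0.01 0.01 0.6; -0.07 0.22 -0.41 0.9 0 0 0.6; -0.06 0.16 -0.43 0.9 0 0 0.6; -0.07 0.13 -0.44 0.91 0 0 0.6; -0.07 0.07 -0.46 0.9 0 0 0.6
-0.06 0.02 -0.46 0.9 -0.01 0 0.6; -0.07 -0.02 -0.46 0.9 0 0 0.6; 0 0 0 0 0 0 0.6; 0 0 0 0 0 0 0.6; 0 0 0 0 0 0 0.6
[0.62107376 0.27006664 0.22815999]
```

Request:
{"op": "apply_moves", "data": {"plan": "0.4 0 0 0 0 0 0; 0 -0.5 0 0 0 0 0; 0 -0.5 0 0 0 0 0; 0 -0.5 0 0 0 0 0; 0 -0.5 0 0 0 0 0"}}

```text
time_s: 15.85
eef_pos: [0.4677, 0.2812, 0.1521]
eef_rot: [-0.28, 0.62, 0.668, -0.303]
wrist_force: [0.3, 0.1, 1.3]
opening: 0.0
```

Request:
{"op": "apply_moves", "data": {"plan": "-0.02 -0.27 -0.34 0.86 0 0.01 0.6; -0.02 -0.3 -0.31 0.87 0.01 0 0.6; -0.02 -0.33 -0.28 0.86 0 0.01 0.6; -0.02 -0.36 -0.24 0.87 0.01 0.01 0.6; -0.01 -0.39 -0.2 0.86 0 0.01 0.6"}}

```text
time_s: 16.35
eef_pos: [0.4858, 0.2764, 0.2546]
eef_rot: [-0.422, 0.539, 0.57, -0.455]
wrist_force: [0.1, 0.0, -0.8]
opening: 0.602
```

Request:
{"op": "apply_moves", "data": {"plan": "-0.02 -0.4 -0.16 0.87 0.01 0.01 0.6; -0.07 0.22 -0.41 0.9 0 0 0.6; -0.06 0.16 -0.43 0.9 0 0 0.6; -0.07 0.13 -0.44 0.91 0 0 0.6; -0.07 0.07 -0.46 0.9 0 0 0.6"}}

```text
time_s: 16.85
eef_pos: [0.5775, 0.2669, 0.2423]
eef_rot: [0.55, -0.408, -0.428, 0.59]
wrist_force: [1.0, 1.3, 0.9]
opening: 0.599
```

```bash
python3 - <<'E'
from h import *
p,r,o=cur(); print(p,o['wrist_force'])
snap("wrist","w19"); snap("scene","s19",(250,120,110,110),5)
G,Q=graspTCP(1.05,-.5,-.004)
p,r,o=cur();rows(p,r,[(G-Q.apply([0,.09,0]),Q)],.6)
E
```

```text
[0.57747488 0.26692908 0.24234606] [0.95188687 1.30427909 0.93508407]
0.02 -0.07 -0.28 0.64 -0.06 -0.01 0.6; 0.02 -0.09 -0.28 0.65 -0.07 -0.02 0.6; 0.01 -0.11 -0.26 0.64 -0.06 -0.01 0.6; 0 0 0 0 0 0 0.6; 0 0 0 0 0 0 0.6
```

View pics/w19.png

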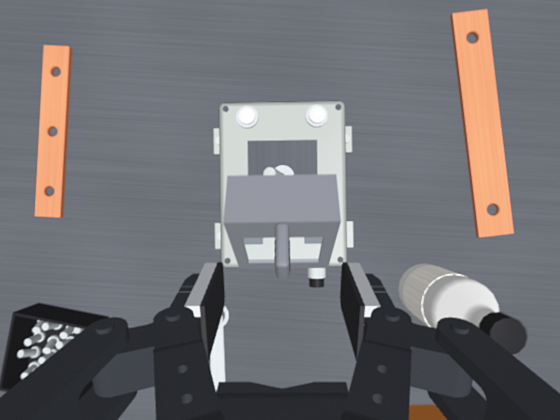

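View pics/s19.png

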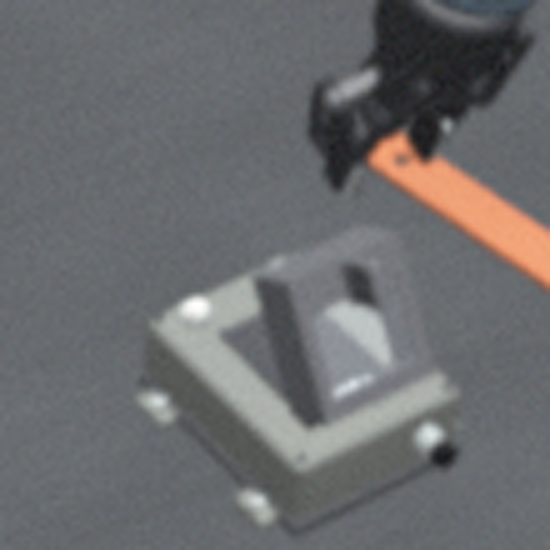

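Cover still open at the same angle; lever tip peeks out to the image left (on). Align and regrasp.

Request:
{"op": "apply_moves", "data": {"plan": "0.02 -0.07 -0.28 0.64 -0.06 -0.01 0.6; 0.02 -0.09 -0.28 0.65 -0.07 -0.02 0.6; 0.01 -0.11 -0.26 0.64 -0.06 -0.01 0.6; 0 0 0 0 0 0 0.6; 0 0 0 0 0 0 0.6"}}

```text
time_s: 17.45
eef_pos: [0.6189, 0.2726, 0.238]
eef_rot: [0.589, -0.335, -0.364, 0.638]
wrist_force: [-0.4, 0.3, 0.2]
opening: 0.598
```

```bash
python3 - <<'E'
from h import *
G,Q=graspTCP(1.05,-.5,-.004)
p,r,o=cur();rows(p,r,[(G,Q)],.6,maxm=.012)
E
```

```text
-0.01 0.22 -0.01 0.01 0 0 0.6; 0 0.21 -0.01 0.02 0.01 0 0.6; -0.01 0.22 -0.02 0.01 0 0 0.6; 0 0.22 -0.01 0.02 0 0 0.6; -0.01 0.21 -0.01 0.01 0.01 0 0.6
-0.01 0.22 -0.02 0.01 0 0 0.6; 0 0.22 -0.01 0.02 0.01 0 0.6; -0.01 0.21 -0.01 0.01 0 0 0.6; 0 0.22 -0.02 0.02 0 0 0.6; 0 0 0 0 0 0 0.6
```

Request:
{"op": "apply_moves", "data": {"plan": "-0.01 0.22 -0.01 0.01 0 0 0.6; 0 0.21 -0.01 0.02 0.01 0 0.6; -0.01 0.22 -0.02 0.01 0 0 0.6; 0 0.22 -0.01 0.02 0 0 0.6; -0.01 0.21 -0.01 0.01 0.01 0 0.6"}}

```text
time_s: 17.95
eef_pos: [0.5935, 0.2694, 0.1915]
eef_rot: [0.591, -0.334, -0.362, 0.639]
wrist_force: [0.4, 0.7, -0.3]
opening: 0.602
```

Request:
{"op": "apply_moves", "data": {"plan": "-0.01 0.15 -0.02 0.01 0 0 0.6; 0 0.1 -0.01 0.02 0.01 0 0.6; 0 0.1 -0.01 0 0 0 0.6; 0 0 0 0 0 0 0.6; 0 0 0 0 0 0 0.6"}}

```text
time_s: 18.45
eef_pos: [0.5873, 0.2683, 0.1758]
eef_rot: [0.592, -0.333, -0.36, 0.64]
wrist_force: [-0.4, 0.4, 0.7]
opening: 0.598
```

```bash
python3 - <<'E'
from h import *
G,Q=graspTCP(1.05,-.5,-.004)
p,r,o=cur();print(r.inv().apply(G-p),(r.inv()*Q).as_rotvec(),o['wrist_force'],o['dq'].round(3));snap("wrist","w20",None,1.3)
E
```

```text
[-0.00081055  0.02765465 -0.0013448 ] [ 0.00450021  0.00071886 -0.0003239 ] [-0.41777466  0.39611558  0.67903982] [ 0.001 -0.005 -0.009 -0.001  0.002 -0.002]
```

View pics/w20.png

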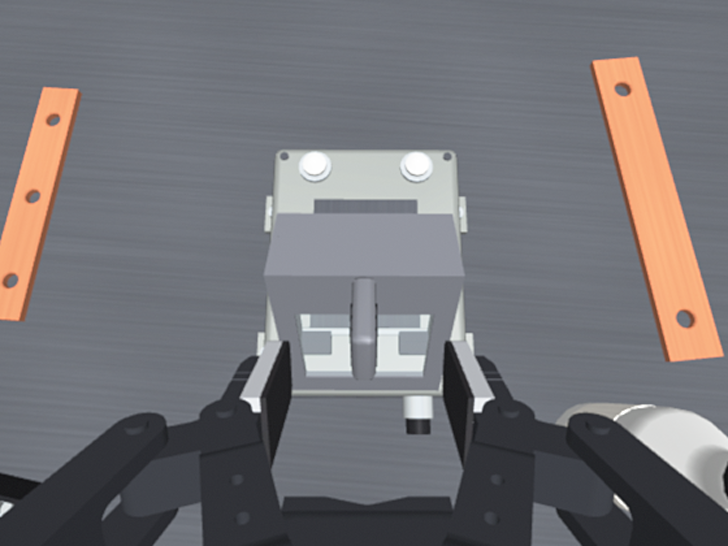

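Request:
{"op": "apply_moves", "data": {"plan": "-0.01 0.15 -0.01 0.02 0 0 0.6; 0 0.15 -0.01 0.01 0 0 0.6; -0.01 0.12 0 0 0 0 0.6; 0 0.09 0 0 0 0 0.6; 0 0 0 0 0 0 0.6"}}

```text
time_s: 19.0
eef_pos: [0.574, 0.2662, 0.1525]
eef_rot: [0.593, -0.331, -0.358, 0.641]
wrist_force: [0.5, -0.6, -0.1]
opening: 0.6
```

Request:
{"op": "apply_moves", "data": {"plan": "0 0 0 0 0 0 0; 0 0 0 0 0 0 0; 0 0 0 0 0 0 0; 0 0 0 0 0 0 0; 0 0 0 0 0 0 0"}}

```text
time_s: 19.5
eef_pos: [0.5752, 0.2661, 0.1539]
eef_rot: [0.592, -0.332, -0.359, 0.64]
wrist_force: [1.3, -1.8, 2.6]
opening: 0.095
```

```bash
python3 - <<'E'
from h import *
G,Q=graspTCP(1.05,-.5,-.004)
p,r,o=cur();print(p,r.inv().apply(G-p),(r.inv()*Q).as_rotvec(),o['wrist_force'],o['opening']);snap("wrist","w21",None,1.3)
rows(G,Q,[graspTCP(a,-.5,-.004) for a in np.linspace(1.05,0,16)[1:]],0)
E
```

```text
[0.57517176 0.26609227 0.15393779] [ 0.00043283  0.00264318 -0.00047833] [ 0.00155037  0.00036637 -0.00052097] [ 1.32371031 -1.77965591  2.62566036] 0.09538031130550492
0 0.06 0.11 -0.58 0 0 0; 0 0.07 0.11 -0.59 0 0 0; 0 0.06 0.11 -0.58 0 0 0; 0 0.06 0.12 -0.58 0 0 0; 0 0.07 0.11 -0.59 0 0 0
0 0.06 0.11 -0.58 0 0 0; 0 0.06 0.11 -0.58 0 0 0; 0 0.07 0.11 -0.59 0 0 0; 0 0.06 0.11 -0.58 0 0 0; 0 0.06 0.12 -0.58 0 0 0
0 0.07 0.11 -0.59 0 0 0; 0 0.06 0.11 -0.58 0 0 0; 0 0.06 0.11 -0.58 0 0 0; 0 0.07 0.11 -0.59 0 0 0; 0 0.06 0.11 -0.58 0 0 0
```

View pics/w21.png

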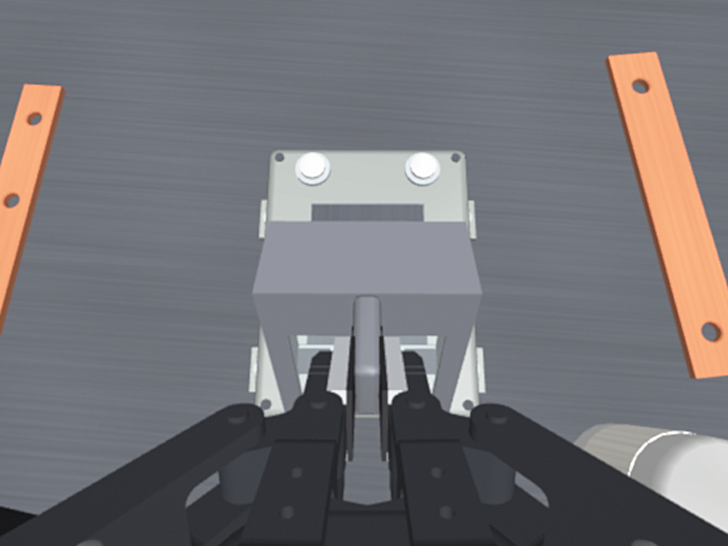

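Request:
{"op": "apply_moves", "data": {"plan": "0 0.06 0.11 -0.58 0 0 0; 0 0.07 0.11 -0.59 0 0 0; 0 0.06 0.11 -0.58 0 0 0; 0 0.06 0.12 -0.58 0 0 0; 0 0.07 0.11 -0.59 0 0 0"}}

```text
time_s: 20.05
eef_pos: [0.5429, 0.2637, 0.1506]
eef_rot: [0.525, -0.431, -0.466, 0.567]
wrist_force: [-0.5, -0.5, 2.3]
opening: 0.092
```

Request:
{"op": "apply_moves", "data": {"plan": "0 0.06 0.11 -0.58 0 0 0; 0 0.06 0.11 -0.58 0 0 0; 0 0.07 0.11 -0.59 0 0 0; 0 0.06 0.11 -0.58 0 0 0; 0 0.06 0.12 -0.58 0 0 0"}}

```text
time_s: 20.55
eef_pos: [0.5138, 0.2615, 0.1366]
eef_rot: [-0.442, 0.515, 0.557, -0.478]
wrist_force: [-0.2, -2.4, -1.2]
opening: 0.098
```

Request:
{"op": "apply_moves", "data": {"plan": "0 0.07 0.11 -0.59 0 0 0; 0 0.06 0.11 -0.58 0 0 0; 0 0.06 0.11 -0.58 0 0 0; 0 0.07 0.11 -0.59 0 0 0; 0 0.06 0.11 -0.58 0 0 0"}}

```text
time_s: 21.05
eef_pos: [0.4906, 0.26, 0.1127]
eef_rot: [-0.346, 0.584, 0.632, -0.374]
wrist_force: [-2.0, -8.1, 2.3]
opening: 0.094
```

Request:
{"op": "apply_moves", "data": {"plan": "0 0 0 0 0 0 0; 0 0 0 0 0 0 0; 0 0 0 0 0 0 0.3; 0 0 0 0 0 0 0.3; 0 0 0 0 0 0 0.3"}}

```text
time_s: 21.55
eef_pos: [0.4929, 0.2601, 0.113]
eef_rot: [-0.346, 0.584, 0.632, -0.374]
wrist_force: [0.5, -0.0, -0.6]
opening: 0.303
```

```bash
python3 - <<'E'
from h import *
G,Q=graspTCP(0,-.5,-.004)
p,r,o=cur();print(p,r.inv().apply(G-p),(r.inv()*Q).as_rotvec(),o['wrist_force'],o['opening']);snap("wrist","w22",None,1.3)
E
```

```text
[0.49288098 0.26005013 0.11302718] [0.00012583 0.00134174 0.00181355] [0.00098338 0.00054798 0.00067375] [ 0.52987016 -0.03307051 -0.59873904] 0.3025153167229637
```

View pics/w22.png

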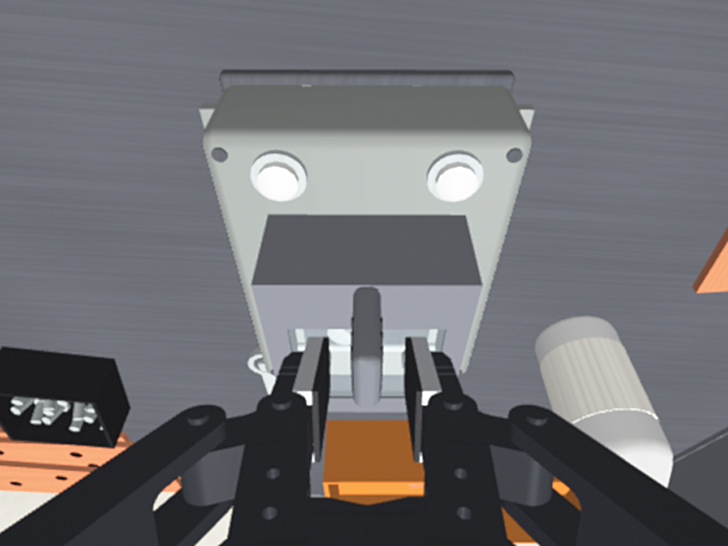

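```bash
python3 - <<'E'
from h import *
p,r,o=cur()
a=(p-r.apply([0,.075,0]),r); b=(loc(CON,[-.13,0,.28]),tool(CON[2],-.3,1))
p,r=rows(p,r,[a,b],.3,maxm=.04)
E
```

```text
0 -0.75 0 0 0 0 0.3; 0 -0.75 0 0 0 0 0.3; 0 -0.8 0.05 0.56 0 0 0.3; 0 -0.79 0.1 0.56 0 0 0.3; 0.01 -0.78 0.16 0.55 0.01 0 0.3
```

Request:
{"op": "apply_moves", "data": {"plan": "0 -0.5 0 0 0 0 0.3; 0 -0.75 0 0 0 0 0.3; 0 -0.8 0.05 0.56 0 0 0.3; 0 -0.79 0.1 0.56 0 0 0.3; 0.01 -0.78 0.16 0.55 0.01 0 0.3"}}

```text
time_s: 22.1
eef_pos: [0.3979, 0.2531, 0.2707]
eef_rot: [-0.404, 0.546, 0.59, -0.436]
wrist_force: [0.7, 0.1, -0.6]
opening: 0.304
```

Request:
{"op": "apply_moves", "data": {"plan": "0 -0.2 0 0 0 0 0; 0 0 0 0 0 0 0; 0 0 0 0 0 0 0; 0 0 0 0 0 0 0; 0 0 0 0 0 0 0"}}

```text
time_s: 22.6
eef_pos: [0.3955, 0.2525, 0.2765]
eef_rot: [-0.404, 0.547, 0.59, -0.436]
wrist_force: [-0.1, -0.0, -0.4]
opening: 0.002
```

```bash
python3 - <<'E'
from h import *
p,r,o=cur(); print(p); cw=ctrl.get_calibration("wrist"); snap("wrist","w23",(200,90,170,190),3.15)
for X in ([-.05,-.042,.102],[-.05,.042,.102],[-.02,0,.135],[-.05,-.042,.06],[-.007,-.012,.093]):
    c=cw["R"]@loc(CON,X)+cw["t"]; u=cw["intrinsics"]@c; print(X,((u[:2]/u[2]-[200,90])*3.15).round(0))
q=(loc(FT,[-.03,0,.28]),tool(FT[2],-.1,1))
rows(p,r,[q],0)
E
```

```text
[0.39546499 0.25250041 0.27649812]
[-0.05, -0.042, 0.102] [130. 357.]
[-0.05, 0.042, 0.102] [389. 357.]
[-0.02, 0, 0.135] [260. 494.]
[-0.05, -0.042, 0.06] [141. 293.]
[-0.007, -0.012, 0.093] [226. 446.]
-0.89 0 -0.03 0.15 0.17 0.03 0; -0.89 0.01 -0.04 0.15 0.17 0.04 0; -0.88 0.01 -0.07 0.15 0.17 0.03 0; -0.89 0.01 -0.08 0.15 0.17 0.04 0; -0.88 0.01 -0.1 0.14 0.17 0.03 0
-0.88 0.01 -0.12 0.15 0.17 0.03 0; -0.88 0.02 -0.13 0.15 0.17 0.04 0; -0.87 0.01 -0.16 0.15 0.17 0.03 0; -0.87 0.02 -0.17 0.15 0.18 0.03 0; -0.87 0.02 -0.19 0.15 0.17 0.04 0
-0.87 0.01 -0.21 0.15 0.17 0.03 0; 0 0 0 0 0 0 0; 0 0 0 0 0 0 0; 0 0 0 0 0 0 0; 0 0 0 0 0 0 0
```

View pics/w23.png

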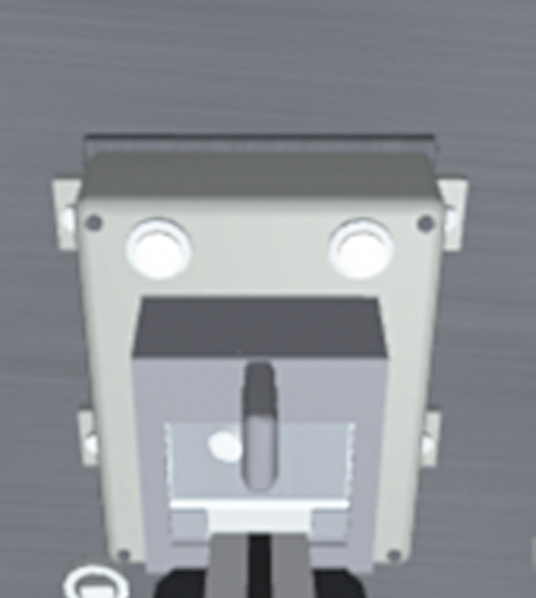

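Request:
{"op": "apply_moves", "data": {"plan": "-0.89 0 -0.03 0.15 0.17 0.03 0; -0.89 0.01 -0.04 0.15 0.17 0.04 0; -0.88 0.01 -0.07 0.15 0.17 0.03 0; -0.89 0.01 -0.08 0.15 0.17 0.04 0; -0.88 0.01 -0.1 0.14 0.17 0.03 0"}}

```text
time_s: 23.15
eef_pos: [0.4196, 0.0303, 0.2794]
eef_rot: [-0.453, 0.556, 0.544, -0.437]
wrist_force: [1.0, 0.1, 0.1]
opening: -0.001
```

Request:
{"op": "apply_moves", "data": {"plan": "-0.88 0.01 -0.12 0.15 0.17 0.03 0; -0.88 0.02 -0.13 0.15 0.17 0.04 0; -0.87 0.01 -0.16 0.15 0.17 0.03 0; -0.87 0.02 -0.17 0.15 0.18 0.03 0; -0.87 0.02 -0.19 0.15 0.17 0.04 0"}}

```text
time_s: 23.65
eef_pos: [0.443, -0.1909, 0.2803]
eef_rot: [-0.501, 0.562, 0.493, -0.436]
wrist_force: [1.0, 0.1, -0.3]
opening: 0.003
```

Request:
{"op": "apply_moves", "data": {"plan": "-0.87 0.01 -0.21 0.15 0.17 0.03 0; 0 0 0 0 0 0 0; 0 0 0 0 0 0 0; 0 0 0 0 0 0 0; 0 0 0 0 0 0 0"}}

```text
time_s: 24.15
eef_pos: [0.448, -0.232, 0.2816]
eef_rot: [-0.509, 0.563, 0.484, -0.436]
wrist_force: [0.7, 0.2, 0.2]
opening: -0.0
```

```bash
python3 - <<'E'
from h import *
ctrl.camera("scene"); ctrl.camera("scene")
p,r,o=cur(); print(p,o['q'].round(2),o['dq'].round(3)); cw=ctrl.get_calibration("wrist"); snap("wrist","w24",None,1.4)
for X in ([.0417,0,.065],[-.115,.058,.032],[-.115,-.058,.032],[.115,.058,.051],[.115,-.058,.051]):
    c=cw["R"]@loc(FT,X)+cw["t"]; u=cw["intrinsics"]@c; print(X,((u[:2]/u[2])*1.4).round(0))
for a in ([0,0,0],[0,.011,0]):
    c=cw["R"]@(p+r.apply(a))+cw["t"]; u=cw["intrinsics"]@c; print(a,((u[:2]/u[2])*1.4).round(0))
print(ctrl.recognise("wrist","pedal_pad"))
E
```

```text
[ 0.4481052  -0.23219724  0.28191227] [-0.75 -0.11  1.77  0.06  1.39 -2.18] [-0.003  0.001 -0.005 -0.    -0.     0.   ]
[0.0417, 0, 0.065] [393. 303.]
[-0.115, 0.058, 0.032] [470.  94.]
[-0.115, -0.058, 0.032] [315.  94.]
[0.115, 0.058, 0.051] [458. 372.]
[0.115, -0.058, 0.051] [328. 372.]
[0, 0, 0] [394. 368.]
[0, 0.011, 0] [394. 355.]
[{'point': [0.4658, -0.2424, 0.051], 'score': 0.87}]
```

View pics/w24.png

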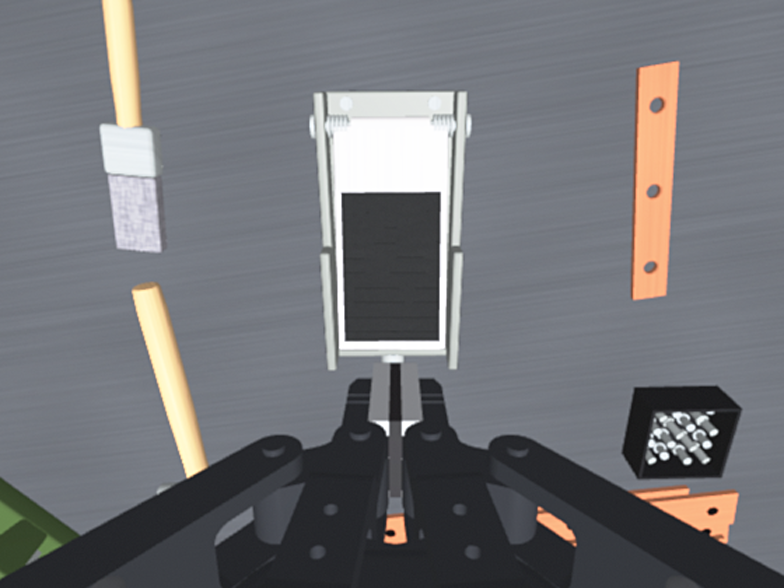

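```bash
python3 - <<'E'
from h import *
p,r,o=cur()
P=loc(FT,[.041,0,.11]); Q=tool(FT[2],0,1)
rows(p,r,[(P,Q)],0,maxm=.03)
E
```

```text
0 0.51 -0.15 0.12 0 0 0; -0.01 0.51 -0.16 0.13 0 0 0; 0 0.5 -0.16 0.12 0 0.01 0; 0 0.5 -0.17 0.12 0 0 0; -0.01 0.5 -0.18 0.12 0.01 0 0
0 0.5 -0.19 0.13 0 0 0; 0 0.49 -0.19 0.12 0 0 0; 0 0 0 0 0 0 0; 0 0 0 0 0 0 0; 0 0 0 0 0 0 0
```

Request:
{"op": "apply_moves", "data": {"plan": "0 0.51 -0.15 0.12 0 0 0; -0.01 0.51 -0.16 0.13 0 0 0; 0 0.5 -0.16 0.12 0 0.01 0; 0 0.5 -0.17 0.12 0 0 0; -0.01 0.5 -0.18 0.12 0.01 0 0"}}

```text
time_s: 24.85
eef_pos: [0.4979, -0.2414, 0.1583]
eef_rot: [-0.529, 0.545, 0.467, -0.453]
wrist_force: [-0.3, -0.4, 0.7]
opening: 0.001
```

Request:
{"op": "apply_moves", "data": {"plan": "0 0.4 -0.19 0.13 0 0 0; 0 0.3 -0.19 0.12 0 0 0; 0 0.2 0 0 0 0 0; 0 0.1 0 0 0 0 0; 0 0 0 0 0 0 0"}}

```text
time_s: 25.35
eef_pos: [0.5162, -0.2442, 0.1089]
eef_rot: [0.538, -0.536, -0.46, 0.46]
wrist_force: [-0.0, 0.7, 0.4]
opening: -0.002
```

```bash
python3 - <<'E'
from h import *
p,r,o=cur(); print(p,o['wrist_force'],Rz(-FT[2]).apply(p-[FT[0],FT[1],0]),(r.inv()*tool(FT[2],0,1)).as_rotvec()); snap("wrist","w25")
E
```

```text
[ 0.51616082 -0.24416296  0.108886  ] [-0.01446629  0.74740068  0.36971556] [ 0.03948444 -0.00015894  0.108886  ] [-0.00181401 -0.0013325   0.00144084]
```

View pics/w25.png

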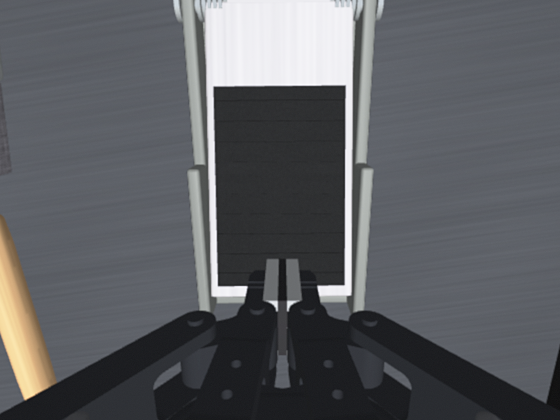

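Request:
{"op": "apply_moves", "data": {"plan": "0 0.14 0 0 0 0 0; 0 0.14 0 0 0 0 0; 0 0.14 0 0 0 0 0; 0 0.14 0 0 0 0 0; 0 0.1 0 0 0 0 0"}}

```text
time_s: 25.9
eef_pos: [0.5165, -0.2444, 0.0754]
eef_rot: [0.538, -0.536, -0.46, 0.46]
wrist_force: [-0.4, 0.4, -0.1]
opening: 0.001
```

Request:
{"op": "apply_moves", "data": {"plan": "0 0.08 0 0 0 0 0; 0 0.08 0 0 0 0 0; 0 0.08 0 0 0 0 0; 0 0.08 0 0 0 0 0; 0 0 0 0 0 0 0"}}

```text
time_s: 26.4
eef_pos: [0.5165, -0.2444, 0.0597]
eef_rot: [0.538, -0.536, -0.46, 0.46]
wrist_force: [-0.3, 0.4, 0.5]
opening: 0.001
```

Request:
{"op": "apply_moves", "data": {"plan": "0 0.08 0 0 0 0 0; 0 0.08 0 0 0 0 0; 0 0.08 0 0 0 0 0; 0 0.08 0 0 0 0 0; 0 0 0 0 0 0 0"}}

```text
time_s: 26.9
eef_pos: [0.5182, -0.2452, 0.045]
eef_rot: [-0.536, 0.538, 0.46, -0.46]
wrist_force: [2.7, 0.9, 5.9]
opening: 0.002
```

```bash
python3 - <<'E'
from h import *
p,r,o=cur(); print(p,o['wrist_force'],Rz(-FT[2]).apply(p-[FT[0],FT[1],0])); snap("wrist","w26"); snap("scene","s26",(110,170,110,130),4.5)
E
```

```text
[ 0.51820583 -0.24524576  0.04500539] [2.74562672 0.88475329 5.93927739] [ 0.04167036 -0.00091808  0.04500539]
```

View pics/s26.png

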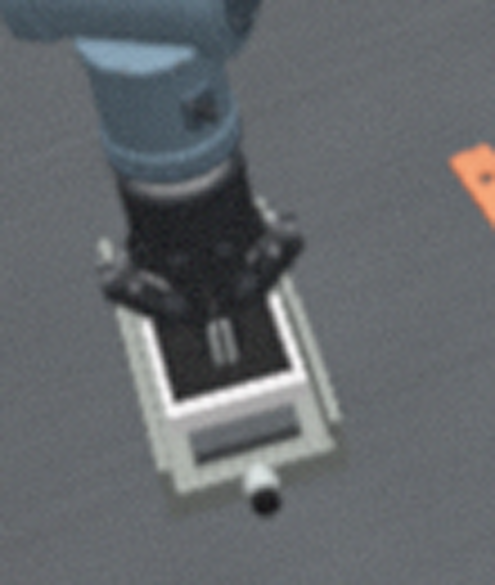

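Request:
{"op": "apply_moves", "data": {"plan": "0 0.08 0 0 0 0 0; 0 0.08 0 0 0 0 0; 0 0.08 0 0 0 0 0; 0 0.08 0 0 0 0 0; 0 0 0 0 0 0 0"}}

```text
time_s: 27.5
eef_pos: [0.5198, -0.2458, 0.0301]
eef_rot: [-0.535, 0.539, 0.461, -0.459]
wrist_force: [6.5, 1.6, 9.5]
opening: -0.001
```

Request:
{"op": "apply_moves", "data": {"plan": "0 0.04 0 0 0 0 0; 0 0.04 0 0 0 0 0; 0 0.04 0 0 0 0 0; 0 0.02 0 0 0 0 0; 0 0 0 0 0 0 0"}}

```text
time_s: 28.0
eef_pos: [0.5206, -0.246, 0.024]
eef_rot: [-0.535, 0.539, 0.461, -0.459]
wrist_force: [7.1, 2.2, 10.3]
opening: 0.002
```

```bash
python3 - <<'E'
from h import *
p,r,o=cur(); print(p,o['wrist_force'],Rz(-FT[2]).apply(p-[FT[0],FT[1],0])); snap("scene","s27",(110,170,110,130),4.5)
E
```

```text
[ 0.52064994 -0.2460038   0.02398085] [ 7.073028    2.16927146 10.29077254] [ 0.04420132 -0.00129553  0.02398085]
```

View pics/s27.png

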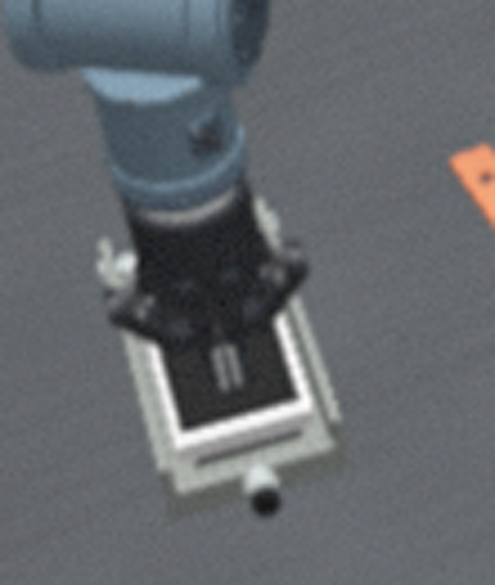

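Almost down; keep going gently until the force jumps.

Request:
{"op": "apply_moves", "data": {"plan": "0 0.04 0 0 0 0 0; 0 0.03 0 0 0 0 0; 0 0.03 0 0 0 0 0; 0 0 0 0 0 0 0; 0 0 0 0 0 0 0"}}

```text
time_s: 28.55
eef_pos: [0.521, -0.2461, 0.0206]
eef_rot: [-0.535, 0.539, 0.461, -0.459]
wrist_force: [2.0, 5.4, 22.3]
opening: 0.0
```

Request:
{"op": "apply_moves", "data": {"plan": "0 0.01 0 0 0 0 0; 0 0 0 0 0 0 0; 0 0 0 0 0 0 0; 0 0 0 0 0 0 0; 0 0 0 0 0 0 0"}}

```text
time_s: 29.05
eef_pos: [0.521, -0.2461, 0.0205]
eef_rot: [-0.535, 0.539, 0.461, -0.459]
wrist_force: [2.0, 6.1, 25.4]
opening: -0.001
```

Request:
{"op": "apply_moves", "data": {"plan": "0 0 0 0 0 0 0; 0 0 0 0 0 0 0; 0 0 0 0 0 0 0; 0 0 0 0 0 0 0; 0 0 0 0 0 0 0"}}

```text
time_s: 29.55
eef_pos: [0.521, -0.2461, 0.0205]
eef_rot: [-0.535, 0.539, 0.461, -0.459]
wrist_force: [1.4, 5.8, 25.8]
opening: 0.002
```

```bash
python3 - <<'E'
from h import *
p,r,o=cur(); print(p,o['wrist_force']); snap("scene","s28",(110,170,110,130),4.5)
E
```

```text
[ 0.52096554 -0.24606909  0.02045733] [ 1.3592239   5.81074536 25.84089103]
```

View pics/s28.png

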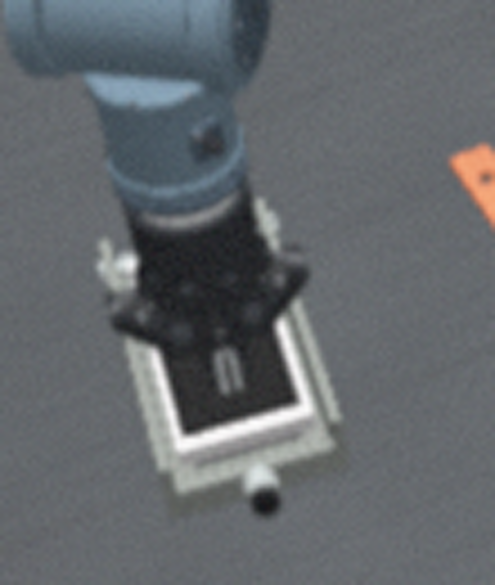

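Request:
{"op": "apply_moves", "data": {"plan": "0 -0.1 0 0 0 0 0; 0 -0.15 0 0 0 0 0; 0 -0.15 0 0 0 0 0; 0 -0.15 0 0 0 0 0; 0 -0.2 0 0 0 0 0"}}

```text
time_s: 30.1
eef_pos: [0.5161, -0.2447, 0.0535]
eef_rot: [0.538, -0.536, -0.46, 0.46]
wrist_force: [-1.2, 0.3, -0.3]
opening: -0.005
```

Request:
{"op": "apply_moves", "data": {"plan": "0 -0.5 0 0 0 0 0; 0 -0.7 0 0 0 0 0; 0 -0.7 0 0 0 0 0; 0 -0.7 -0.3 0 0 0 0; 0 -0.5 0.3 0 0 0 0"}}

```text
time_s: 30.6
eef_pos: [0.5191, -0.2455, 0.211]
eef_rot: [-0.536, 0.538, 0.461, -0.46]
wrist_force: [0.1, -1.1, -0.7]
opening: 0.003
```

Request:
{"op": "apply_moves", "data": {"plan": "0 0 0.6 0 0 0 0; 0 0 0.6 0 0 0 0; 0 0 0.3 0 0 0 0; 0 0 0 0 0 0 0; 0 0 0 0 0 0 0"}}

```text
time_s: 31.1
eef_pos: [0.443, -0.2333, 0.2085]
eef_rot: [0.537, -0.537, -0.46, 0.46]
wrist_force: [-0.6, -1.1, 0.8]
opening: 0.001
```

```bash
python3 - <<'E'
from h import *
p,r,o=cur(); print(p,o['wrist_force'],o['time_s']); snap("scene","s29"); snap("wrist","w29"); snap("top","t29")
for t in ("bar_a_mid","bar_b_mid","mallet","chip_brush","spanner","stud_tub_mid","oil_bottle_mid"):
    x=ctrl.recognise("scene",t)[:1]; print(t,[(k['point'],k['score']) for k in x])
E
```

```text
[ 0.44304643 -0.23334829  0.20848821] [-0.55553449 -1.07759279  0.83956161] 31.1
bar_a_mid [([0.4847, -0.0158, 0.0062], 0.91)]
bar_b_mid [([0.4188, 0.4828, 0.0056], 0.95)]
mallet [([0.6878, -0.477, 0.0226], 0.68)]
chip_brush [([0.393, -0.4435, 0.016], 0.59)]
spanner [([0.7592, 0.2007, 0.0072], 0.87)]
stud_tub_mid [([0.7256, 0.0232, 0.0221], 0.61)]
oil_bottle_mid [([0.644, 0.4202, 0.0807], 0.91)]
```

View pics/s29.png

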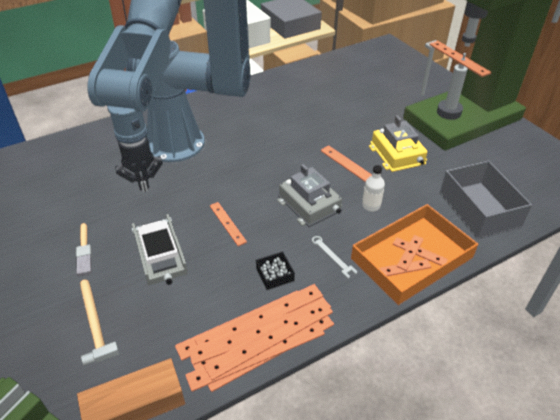

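View pics/w29.png

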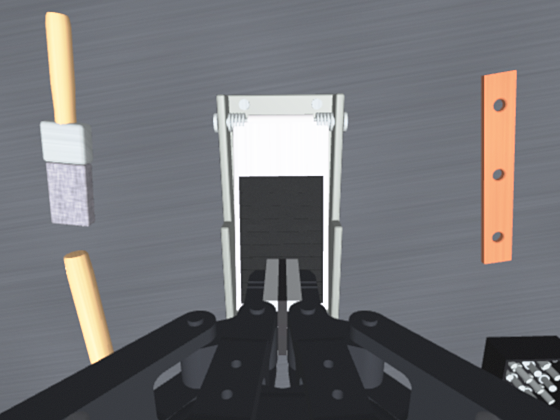

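```bash
python3 - <<'E'
from bench import ctrl
print(ctrl.hand_in())
E
```

```text
the job is handed in; nothing more can be done
None
```

I switched the press on, shut the cover and pressed the pedal, then handed the job in at about 31 s of the 72 s allowed. No verdict was reported.

**What I did:** I opened the cover to about 1.05 rad by its tab and let go; it stayed put. I pushed the toggle over to the right, took hold of the tab again and swung the cover shut. Then I pressed the pedal to its stop for about 1 s and drew the arm clear.

**Last checks:**
- **Toggle and cover:** After closing, the wrist picture showed the cover's front corners at their shut position. The toggle tip was visible through the window at its "on" position, within 2 pixels. I did not take another close-up of them after pressing the pedal.
- **Pedal down:** The fingers travelled about 30 mm from first contact (29 mm expected). At the bottom the force jumped from about 10 to 22–26 N, and the pedal looked level in the picture.
- **Pedal up and arm clear:** The scene picture afterwards showed the pedal up again and the arm well away from it, with only noise in the wrist force.
- **Loose things:** All seven were within about 7 mm of where they started, which is close to the detection error.

**What disagreed:** The closed fingertips reached about 15–25 mm less far than the stated 11 mm ahead of the tool point. My first sweep therefore passed in front of the toggle without touching it, and I went deeper for the second. The pedal contact height showed the same shortfall.

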